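Cure the three shields of a model tower under the lamp, then park it on the drying spindle

TASK

Pick up the grey model tower and hold each of its three coloured shields in turn, red first, then yellow, then blue, square to the lens of the white curing lamp and centred in its beam about 60 mm from the lens, each for at least a second; the lamp looks slantwise downward, so the tower has to be tilted. Then slide the tower upright over the steel post of the drying spindle, lower it without dropping until it rests flat on the wooden base, and let go. Do not touch the lamp, and leave the bottle, the jar and the brush where they are.

Things in the scene. Friction and masses are not known exactly. Their poses are not given: they have to be found in the camera images.
- tower: grey rigid model tower, 138 mm tall, about 0.25 kg, upright on the mat (mat top at z = 3 mm). Origin: centre of its underside; z up its axis, x out through the yellow shield. Round body 56 mm wide to 85 mm height, then a round storey 40 mm wide from 85 to 130 mm (grip here, from any side), low battlements on top. Bore from below: 34 mm wide, 72 mm deep. Coloured shields stand 120 degrees apart
- shield_red: red shield on the tower's side, 24 mm wide. Origin: middle of its outer face, 45 mm above the tower's underside, 30 mm from its axis; x straight outward, z up the tower. 120 degrees counter-clockwise (seen from above) from the yellow one. Below each shield a step of its colour at the foot sticks out to 34 mm from the axis, visible from above
- shield_yellow: yellow shield, alike; on the tower's x side
- shield_blue: blue shield, alike; 120 degrees clockwise (seen from above) from the yellow one
- lamp: white curing lamp, fixed: round foot 116 mm in diameter and 18 mm thick, a thin aluminium stem, a head at the top, 270 mm tall in all. Origin: centre of the foot's underside; x is the horizontal direction in which it shines (roughly toward the robot), z up
- lamp_head: the lamp's head, a white drum 72 mm in diameter and 72 mm long with a violet lens. Origin: centre of the lens, 205 mm above the foot's underside and 75 mm ahead of its centre; x points along the beam, outward and 35 degrees below the horizontal. A shield is square to the lens when its own x points straight back against this x
- lamp_spot (a point): the point on the beam's axis 60 mm in front of the lens, where the middle of a shield's face belongs; axes as the lamp head's
- spindle: drying spindle, fixed on the mat: wooden base disc 90 mm in diameter, 12 mm thick, with an upright steel post 29 mm in diameter, 65 mm tall above the base, its top 11 mm coned to 14 mm. Origin: centre of the base's underside; z up. The tower's bore fits over the post with 2.5 mm to spare all round; its underside comes to rest on the base
- spindle_tip (a point): top of the spindle's post, on its axis, 77 mm above the base's underside
- paint_bottle: bystander: teal dropper paint bottle, 38 mm in diameter, 100 mm tall, loose. Origin: centre of its underside
- varnish_jar: bystander: amber jar with a red lid, 60 mm in diameter, 70 mm tall, loose. Origin: centre of its underside
- brush: bystander: brush 180 mm long lying on the mat between the robot and the lamp, loose. Origin: on its underside, near mid-length; x along it
There are look-alikes about, which are no part of the job. Of the things that look like the spindle, the larger one is meant.

How it is judged:
By the outcome, as a careful person would: the job done as asked, in the order asked, and still so for the second after the job is handed in, with the robot touching nothing.
It also fails if it takes over 64 s, if anything falls off the work surface, if the arm or the gripper's body presses on something with over 40 N, if the wrist force passes 120 N, or if a joint passes its speed limit or range.

ROBOT

A 6-joint arm with a two-finger parallel gripper is mounted at the origin on the work surface. World frame = base frame: x ahead of the robot, y to its left, z up, the work surface at z = 0. Lengths are in m, angles in rad, forces in N, time in s.
With the tool pointing down it reaches from about 0.4 to 0.825 m from the base axis. Payload 7 kg.
Tool frame: the origin (TCP) lies on the centre line of the jaws, within the pads' length; the fingertips stand 19 mm ahead of it and the grasp point (between the pads) is the TCP; z points along the fingers, y is the line along which they close (so a half turn about z gives the same grasp; the last joint's range is limited). The gripper opens to 88 mm and grips with 3 to 60 N. Pads are 19 mm wide; open, the fingers measure 130 mm over their backs; the gripper's body (78 mm by 193 mm) begins 47 mm behind the grasp point.
Start: joints at [1.449, 0.359, 0.012, 0, -1.224, -0.288], TCP at [0.269, 0.619, 0.246] pointing down, gripper open.
Joint ranges: [-3.07, 3.07], [-1.43, 2.12], [-1.02, 1.25], [-3.03, 1.67], [-3.05, -0], [-3.03, 3.03]. Speed limits (rad/s): [2.39, 2.39, 3.01, 3.14, 3.14, 3.14].

INTERFACE

Orientations are given as [roll, pitch, yaw] about the fixed x, y, z axes, in that order (R = Rz(yaw) Ry(pitch) Rx(roll)).
In Python, from station import arm, imaging, models gives the robot as it stands.
- The arm moves only by the tool play_rows, never from a script. Its arguments are lists of equal length, an entry for each row: "travel": the shift along the tool's x, y, z in units of 25 mm (1.0 is 25 mm), a list of three; "twist": the turn about the tool's z in units of 0.15 rad (1.0 is 0.15 rad). A call has 1 to 8 rows; each row shifts and turns the commanded pose from where the row before left it, along the tool's axes as they then stand; what a row does not reach is not made up. A row lasts 1/8 s, in which the tool goes at most 62.5 mm and 10.7 degrees, less where a joint would pass 70% of its speed; a pose out of reach is approached as far as the arm can. A call with a number of a shift or a turn outside -1 to 1 is refused whole. A call with a gripper value outside its range is refused whole. "fingers" is the opening, from 0 (shut) to 1 (fully open), set as the call begins (left out, the last holds). The fingers move at their own pace and stop on an object; "newtons" is the grip in N (left out, the last holds). Time passes only in rows, so rows that do not move let the fingers close. It gives the time, the measured TCP pose, the force, the opening and the grip force at its end, in the units of the state.
- arm.get_state(): the state, without advancing time (a new reading comes with each control period).
- imaging.grab_frame(name): name is "side" or "top" or "wrist"; returns a dict with "pixels" (420x560x3 uint8, red, green, blue), "fx", "fy", "cx", "cy" (pixels), "R" (3x3) and "t" (3): a world point X has camera coordinates R X + t; the wrist camera has in their place "T_tool_cam" (4x4, takes a point from camera to tool coordinates, whose origin is the TCP and whose axes are the flange's). Camera axes: x right, y down, z forward; pixel columns grow to the right and rows downward; lengths in m; the calibration is good to about 2 mm. A picture is of the moment at which its call begins: read the wrist's pose just before it. There is no depth.
- arm.job_done(): hands the job in; it is judged then, once.
Trained networks look in the newest picture that a camera, given by its name, has taken for a name from the list of things; names that differ only in an ending like _2 or _b are one class to them, and where a whole thing is asked for, a point or a joint stands for the part that bears it (a point fixed in the world has none). Each returns a list of dicts, best first, with "confidence" (0 to 1); they miss things now and then, are a little off and sometimes report something else, mostly with a low value. They report only what shows in the picture. A call takes as long as a camera call. They do not tell look-alikes from the thing itself.
- models.boxes_of(name, camera): "extent" ([centre column, centre row, width, height] in pixels, round what is visible of it).
- models.silhouettes(name, camera): "pixels" (420x560 bool, what is visible of it) and "extent" ([centre column, centre row, width, height] in pixels, round what is visible of it).
The state is a dict: "t": time; "q": joint angles; "qd": joint speeds; "joint_efforts": joint torques, N m; "eef_pos": TCP position; "ee_rot": TCP orientation; "force": force on the tool from outside, world axes, zero at the start; "moment": the same for the moment, N m; "width": finger opening in m; "gripper_force": force on a finger pad.
Only numpy, scipy, OpenCV 4.12 (cv2) and the standard library are available. Lean on these libraries where they do the work, as an engineer would, in place of code of your own. Each camera call takes 0.05 s, during which the arm holds its last target. There are 200 camera calls.

## Working session

There is one attempt and no reset: what is moved stays moved. The work goes in short steps, Python scripts to look and compute and a tool call to move; the robot and the scene stay as the last step left them, time stands still between calls to the robot, and variables do not carry over. Pictures are saved under pics/ and viewed, at most 10 in all, crops included, and the job is handed in when it is done.

Besides the shell and the picture viewer there is one more tool, called after "Call:" as a command line: name --pt "numbers of a row" for each row, then --argument value for the rest. play_rows: Moves the arm, as the interface text tells. Shifts and turns lie within -1 to 1; 1 stands for 25 mm of shift or 0.15 rad of turn. Its arguments: {"type":"object","properties":{"travel":{"type":"array","items":{"type":"array","items":{"type":"number"}}},"twist":{"type":"array","items":{"type":"number"}},"fingers":{"type":"number"},"newtons":{"type":"number"}},"required":["travel","twist"]}

```bash
ls -la; mkdir -p pics; python3 - <<'E'
from station import arm, imaging, models
import cv2,numpy as np
print(arm.get_state()); print([n for n in dir(arm) if n[0]!='_'])
for c in ['side','top']:
    f=imaging.grab_frame(c); cv2.imwrite(f'pics/{c}0.png',f['pixels'][:,:,::-1])
    print(c,f['fx'],f['cx'],f['cy'],np.round(f['R'],3).tolist(),np.round(f['t'],3), np.round(-f['R'].T@f['t'],3))
    for n in ['tower','shield_red','shield_yellow','shield_blue','lamp','lamp_head','spindle','paint_bottle','varnish_jar','brush']:
        print(n,[(round(d['confidence'],2),np.round(d['extent']).astype(int).tolist()) for d in models.boxes_of(n,c)[:4]])
E
```

```text
total 12
drwxr-xr-x  3 agent agent 4096 Nov 29 18:11 .
drwxr-xr-x 23 root  root  4096 Nov 29 18:11 ..
drwxr-xr-x  2 agent agent 4096 Nov 29 18:11 pics
{'t': 0.0, 'q': array([ 1.44909708e+00,  3.59391089e-01,  1.10732938e-02, -3.52440916e-04,
       -1.22412290e+00, -2.88090228e-01]), 'qd': array([-0.00043405,  0.00029074, -0.0014107 , -0.00117787, -0.00036164,
        0.00013946]), 'joint_efforts': array([-7.04717295e-04, -5.82710302e+01,  2.93055314e+01,  6.99729145e+00,
        7.01461133e-03, -1.67542430e-04]), 'eef_pos': array([0.2687759 , 0.61867857, 0.24462583]), 'ee_rot': array([ 3.13992191e+00, -1.49582042e-04, -4.09909373e-01]), 'force': array([-0.23062327, -0.41228419,  0.52251979]), 'moment': array([ 0.00112922, -0.00692645,  0.02446443]), 'gripper_force': 0.0, 'width': 0.08751821578607862}
['Unreachable', 'get_state', 'job_done']
side 511.95278753499207 285.9532564924055 203.68714987862947 [[0.811, -0.585, -0.016], [-0.463, -0.625, -0.628], [0.357, 0.516, -0.778]] [-0.393  0.432  1.168] [ 0.101 -0.563  1.174]
tower [(0.79, [370, 361, 34, 43]), (0.62, [280, 180, 19, 32]), 
[... 295 characters left out ...]
 [281, 178, 14, 26])]
brush [(0.91, [264, 301, 35, 63]), (0.47, [368, 199, 35, 38])]
top 502.23947035863614 284.83831732494554 211.94142744765756 [[-0.009, -1.0, -0.026], [-0.992, 0.012, -0.124], [0.125, 0.025, -0.992]] [0.155 0.602 1.369] [0.428 0.114 1.437]
tower [(0.62, [451, 248, 29, 27])]
shield_red [(0.59, [444, 258, 18, 8])]
shield_yellow [(0.47, [442, 238, 14, 8])]
shield_blue []
lamp [(0.6, [350, 162, 47, 43]), (0.24, [445, 256, 18, 8])]
lamp_head [(0.96, [361, 161, 27, 35])]
spindle [(0.94, [141, 233, 22, 16]), (0.74, [262, 244, 29, 33]), (0.19, [346, 280, 65, 20])]
paint_bottle [(0.73, [437, 183, 19, 18])]
varnish_jar [(0.71, [239, 189, 21, 25])]
brush [(0.96, [346, 278, 62, 18])]
```

View pics/side0.png

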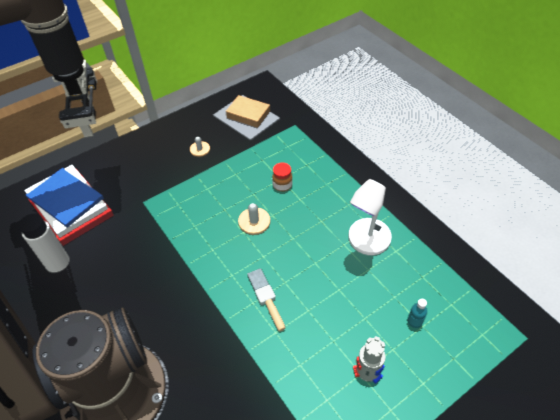

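View pics/top0.png

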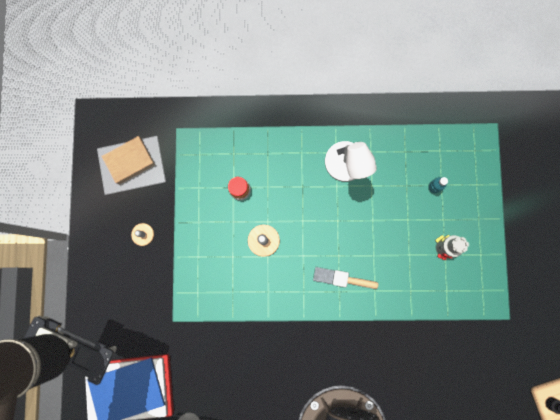

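```bash
cat > h.py <<'E'
from station import arm, imaging, models
import cv2,numpy as np
from scipy.optimize import least_squares
def ray(f,u,v):
    d=f['R'].T@np.array([(u-f['cx'])/f['fx'],(v-f['cy'])/f['fy'],1]); return -f['R'].T@f['t'],d/np.linalg.norm(d)
def atz(f,u,v,z):
    c,d=ray(f,u,v); return c+d*(z-c[2])/d[2]
def proj(f,X):
    c=(f['R']@np.atleast_2d(X).T).T+f['t']; return np.c_[f['fx']*c[:,0]/c[:,2]+f['cx'],f['fy']*c[:,1]/c[:,2]+f['cy']]
def circ(c,r,z0,z1,n=24):
    a=np.linspace(0,2*np.pi,n,endpoint=False); return np.vstack([np.c_[c[0]+r*np.cos(a),c[1]+r*np.sin(a),0*a+z] for z in (z0,z1)])
def cen(m): ys,xs=np.nonzero(m); return xs.mean(),ys.mean(),len(xs)
E
python3 - <<'E'
from h import *
F={c:imaging.grab_frame(c) for c in ('top','side')}
for c,f in F.items():
    hsv=cv2.cvtColor(f['pixels'],cv2.COLOR_RGB2HSV)
    for n in ['tower','shield_red','shield_yellow','shield_blue','lamp','lamp_head','spindle','paint_bottle','varnish_jar']:
        for d in models.silhouettes(n,c)[:3]:
            if d['confidence']<.35: continue
            u,v,N=cen(d['pixels']); print(c,n,round(d['confidence'],2),np.round([u,v],1),N,'ext',np.round(d['extent'],1),'z0',np.round(atz(f,u,v,0.003)[:2],3),'z.1',np.round(atz(f,u,v,.1)[:2],3),'z.2',np.round(atz(f,u,v,.2)[:2],3))
big=[]
for c,b in (('top',(220,120,260,170)),('side',(320,150,140,240)),('top',(400,200,110,90)),('top',(225,205,80,80))):
    x,y,w,h=b; big.append(cv2.resize(F[c]['pixels'][y:y+h,x:x+w,::-1],(390,290),interpolation=cv2.INTER_CUBIC))
cv2.imwrite('pics/crop1.png',np.vstack([np.hstack(big[:2]),np.hstack(big[2:])]))
E
```

```text
top tower 0.69 [450.  246.1] 614 ext [453.6 249.3  31.1  28. ] z0 [ 0.505 -0.317] z.1 [ 0.499 -0.288] z.2 [ 0.494 -0.258]
top shield_red 0.47 [442.7 255.7] 38 ext [444.1 255.9  14.    6.5] z0 [ 0.478 -0.295] z.1 [ 0.474 -0.267] z.2 [ 0.471 -0.239]
top shield_yellow 0.6 [359.5 160.2] 835 ext [361.6 160.7  31.9  33.2] z0 [ 0.757 -0.068] z.1 [ 0.734 -0.056] z.2 [ 0.711 -0.043]
top shield_yellow 0.53 [440.8 237.6] 57 ext [442.6 239.2  14.1   8. ] z0 [ 0.529 -0.292] z.1 [ 0.522 -0.265] z.2 [ 0.515 -0.236]
top shield_blue 0.59 [348.8 160.4] 1586 ext [349.4 162.1  49.5  40.6] z0 [ 0.756 -0.037] z.1 [ 0.734 -0.027] z.2 [ 0.711 -0.017]
top lamp 0.56 [349.4 160.6] 1617 ext [350.  160.6  49.6  40.7] z0 [ 0.756 -0.039] z.1 [ 0.734 -0.029] z.2 [ 0.711 -0.018]
top lamp_head 0.68 [359.2 160.3] 845 ext [359.8 160.6  30.3  34.9] z0 [ 0.756 -0.067] z.1 [ 0.734 -0.055] z.2 [ 0.711 -0.043]
top spindle 0.95 [263.2 239.7] 799 ext [263.4 241.6  34.9  31.1] z0 [0.528 0.212] z.1 [0.522 0.206] z.2 [0.515 0.199]
top spindle 0.64 [141.9 233.5] 410 ext [142.2 234.9  22.3  16.7] z0 [0.55  0.563] z.1 [0.542 0.532]
[... 793 characters left out ...]
0 ext [365.8 198.4  34.4  36.1] z0 [0.851 0.088] z.1 [0.788 0.034] z.2 [ 0.724 -0.021]
side spindle 0.81 [253.1 220.1] 717 ext [252.3 219.8  30.   30.1] z0 [0.528 0.221] z.1 [0.493 0.156] z.2 [0.456 0.089]
side spindle 0.58 [199.  147.5] 270 ext [200.4 146.3  21.1  14.2] z0 [0.549 0.571] z.1 [0.512 0.477] z.2 [0.474 0.38 ]
side spindle 0.4 [368.9 219.9] 2193 ext [370.2 218.2  38.7  70. ] z0 [0.795 0.025] z.1 [ 0.737 -0.024] z.2 [ 0.678 -0.074]
side paint_bottle 0.74 [417.  313.5] 408 ext [417.2 314.3  19.3  33.2] z0 [ 0.696 -0.266] z.1 [ 0.646 -0.29 ] z.2 [ 0.596 -0.316]
side varnish_jar 0.83 [281.3 176.7] 516 ext [279.6 177.3  16.5  32.6] z0 [0.69  0.309] z.1 [0.641 0.237] z.2 [0.591 0.163]
```

View pics/crop1.png

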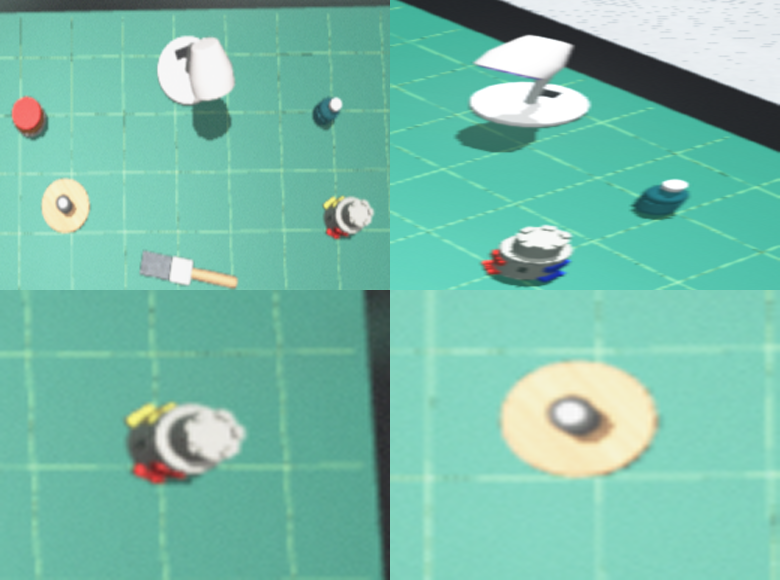

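```bash
cat >> h.py <<'E'
def draw(f,parts,S=4):
    m=np.zeros((420*S,560*S),np.uint8)
    for P in parts:
        cv2.fillConvexPoly(m,cv2.convexHull(((proj(f,P)+.5)*S).astype(np.float32)).astype(np.int32),1)
    return cv2.resize(m.astype(np.float32),(560,420),interpolation=cv2.INTER_AREA)
def rings(c,ax,rads,offs,n=24):
    ax=np.array(ax)/np.linalg.norm(ax); u=np.cross(ax,[.3,.5,.81]);u/=np.linalg.norm(u);w=np.cross(ax,u)
    a=np.linspace(0,2*np.pi,n,endpoint=False)[:,None]
    return np.vstack([np.array(c)+o*ax+r*(np.cos(a)*u+np.sin(a)*w) for r,o in zip(rads,offs)])
def lamp_parts(p,z=0.003):
    x,y,a=p; d=np.array([np.cos(a),np.sin(a),0]); b=np.array([x,y,z])
    h=b+[0,0,.205]+.075*d; ax=np.cos(.6109)*d-np.array([0,0,np.sin(.6109)])
    return [rings(b,[0,0,1],[.058,.058],[0,.018]),rings(h,ax,[.036,.036],[0,-.072])]
def tower_parts(p,z=0.003):
    return [rings([*p[:2],z],[0,0,1],[.028,.028],[0,.085]),rings([*p[:2],z],[0,0,1],[.02,.02],[.085,.138])]
def spin_parts(p,z=0.003):
    return [rings([*p[:2],z],[0,0,1],[.045,.045],[0,.012]),rings([*p[:2],z],[0,0,1],[.0145,.0145,.007],[0,.066,.077])]
def fit(parts,p0,obs):
    from scipy.optimize import minimize
    def cost(p):
        c=0
        for f,m in obs:
            r=draw(f,parts(p)); c+=1-np.minimum(r,m).sum()/np.maximum(r,m).sum()
        return c
    s=np.array([.012,.012,.3][:len(p0)])
    return minimize(cost,p0,method='Nelder-Mead',options=dict(initial_simplex=np.vstack([p0]+[np.array(p0)+s*np.eye(len(p0))[i] for i in range(len(p0))]),xatol=1e-4,fatol=1e-4))
E
python3 - <<'E'
from h import *
F={c:imaging.grab_frame(c) for c in ('top','side')}
def mask(n,c,near):
    L=models.silhouettes(n,c); L=[d for d in L if np.hypot(d['extent'][0]-near[0],d['extent'][1]-near[1])<20]
    return L[0]['pixels'].astype(np.float32) if L else None
for n,parts,p0s,nt,ns in (('lamp',lamp_parts,[[.755,-.03,a] for a in (-2.2,-2.8,2.8)],(350,161),(370,218)),('tower',tower_parts,[[.498,-.3]],(453,248),(370,361)),('spindle',spin_parts,[[.528,.213]],(263,242),(252,220))):
    M=[(F[c],mask(n,c,q)) for c,q in (('top',nt),('side',ns))]; M=[m for m in M if m[1] is not None]
    for sub in [M]+[[m] for m in M]:
        for p0 in p0s:
            r=fit(parts,p0,sub); print(n,len(sub),np.round(r.x,4),round(r.fun,3))
E
```

```text
lamp 2 [ 0.7521 -0.0222 -2.8454] 0.191
lamp 2 [ 0.752  -0.0222 -2.8344] 0.191
lamp 2 [ 0.7523 -0.0223  3.438 ] 0.193
lamp 1 [ 0.7538 -0.0238 -2.8767] 0.078
lamp 1 [ 0.754  -0.0237 -2.8569] 0.077
lamp 1 [ 0.7535 -0.0241  3.4142] 0.078
lamp 1 [ 0.7512 -0.0214 -2.8205] 0.098
lamp 1 [ 0.7512 -0.0215 -2.8207] 0.098
lamp 1 [ 0.7509 -0.0224  3.4477] 0.1
tower 2 [ 0.5017 -0.2992] 0.235
tower 1 [ 0.5028 -0.3001] 0.12
tower 1 [ 0.5006 -0.2995] 0.104
spindle 2 [0.5272 0.2132] 0.14
spindle 1 [0.5276 0.2125] 0.036
spindle 1 [0.526  0.2152] 0.088
```

Call:
play_rows --pt "1 0.5 0" --pt "1 0.5 0" --pt "1 0.5 0" --pt "1 0.5 0" --pt "1 0.5 0" --pt "1 0.5 0" --pt "1 0.5 0" --pt "1 0.5 0" --twist '[0,0,0,0,0,0,0,0]'

```text
t: 3.5
eef_pos: [0.4138, 0.4458, 0.2458]
ee_rot: [-3.141, -0.0, -0.41]
force: [-0.7, -0.8, 0.9]
width: 0.0878
gripper_force: 0.0
```

Call:
play_rows --pt "1 0.9 0" --pt "1 0.9 0" --pt "1 0.9 0" --pt "1 0.9 0" --pt "1 0.9 0" --pt "1 0.9 0" --pt "1 0.9 0" --pt "1 0.9 0" --twist '[0,0,0,0,0,0,0,0]'

```text
t: 4.5
eef_pos: [0.5248, 0.2006, 0.2459]
ee_rot: [-3.141, -0.0, -0.41]
force: [1.0, -0.7, -1.4]
width: 0.0877
gripper_force: 0.0
```

Call:
play_rows --pt "0.5 1 0" --pt "0.5 1 0" --pt "0.5 1 0" --pt "0.5 1 0" --pt "0.5 1 0" --pt "0.5 1 0" --pt "0.5 1 0" --pt "0.5 1 0" --twist '[0,0,0,0,0,0,0,0]'

```text
t: 5.5
eef_pos: [0.5359, -0.0225, 0.2458]
ee_rot: [-3.141, -0.0, -0.41]
force: [-0.2, -0.6, 0.4]
width: 0.0876
gripper_force: 0.0
```

Call:
play_rows --pt "0.3 1 0" --pt "0.3 1 0" --pt "0.3 1 0" --pt "0.3 1 0" --pt "0.3 1 0" --pt "0.3 1 0" --pt "0.3 1 0" --pt "0.3 1 0" --twist '[0,0,0,0,0,0,0,0]'

```text
t: 6.5
eef_pos: [0.5106, -0.2296, 0.2458]
ee_rot: [-3.141, -0.0, -0.41]
force: [0.8, 0.3, -1.6]
width: 0.0877
gripper_force: 0.0
```

Call:
play_rows --pt "1 0 -1" --pt "1 0 -1" --pt "1 0 -1" --pt "1 0 -1" --pt "1 0 -1" --pt "1 0 -1" --pt "1 0 -1" --pt "1 0 -1" --twist '[0,0,0,0,0,0,0,0]'

```text
t: 7.5
eef_pos: [0.6947, -0.309, 0.4467]
ee_rot: [-3.142, -0.0, -0.411]
force: [0.7, -0.7, 0.7]
width: 0.0875
gripper_force: 0.0
```

Call:
play_rows --pt "1 0 -1" --pt "1 0 -1" --pt "1 0 -1" --pt "1 0 -1" --twist '[0,0,0,0]'

```text
t: 8.0
eef_pos: [0.7626, -0.3379, 0.5129]
ee_rot: [3.135, -0.011, -0.41]
force: [1.4, -0.8, -2.1]
width: 0.0877
gripper_force: 0.0
```

```bash
python3 -c "
from h import *
print(arm.get_state()['q'])"
```

```text
[-0.18104114  0.73519233  1.24244703  0.01023013 -2.06907076  1.34674097]
```

Call:
play_rows --pt "1 0 -1" --pt "1 0 -1" --pt "1 0 -1" --pt "1 0 -1" --twist '[0,0,0,0]'

```text
t: 8.5
eef_pos: [0.7703, -0.3385, 0.5587]
ee_rot: [3.126, -0.126, -0.409]
force: [-0.3, 0.5, -0.4]
width: 0.0881
gripper_force: 0.0
```

```bash
python3 -c "
from h import *
print(arm.get_state()['q'])"
```

```text
[-0.16414295  0.69392376  1.25162154  0.05077173 -2.00984558  1.34961596]
```

Call:
play_rows --pt "0 0 0" --pt "-1 0 0" --pt "-1 0 0" --twist '[0,0,0]'

```text
t: 8.88
eef_pos: [0.7253, -0.3186, 0.5487]
ee_rot: [3.125, -0.12, -0.409]
force: [-0.6, -0.0, 1.0]
width: 0.0876
gripper_force: 0.0
```

Call:
play_rows --pt "-1 0 0.6" --pt "-1 0 0.6" --pt "-1 0 0.6" --pt "-1 0 0.6" --pt "-1 0 0.6" --pt "-1 0 0.6" --pt "-1 0 0.6" --pt "-1 0 0.6" --twist '[0,0,0,0,0,0,0,0]'

```text
t: 9.88
eef_pos: [0.555, -0.2472, 0.4066]
ee_rot: [3.126, -0.122, -0.409]
force: [0.1, -0.5, 0.3]
width: 0.0877
gripper_force: 0.0
```

```bash
cat > k.py <<'E'
import numpy as np
from scipy.spatial.transform import Rotation as Ro
from scipy.optimize import least_squares
# model: shoulder (x0,y0,z0), upper arm L (along z at q2=0), elbow->wrist (a,b) , tool d ; rot: Rz(q1) Ry(q2) Ry(-q3) Rx(s4*q4) Ry(-q5) tool
def fk(q,p,s4=1):
    x0,y0,z0,L,a,b,d,r0=p[:8]
    R1=Ro.from_euler('z',q[0]); R2=R1*Ro.from_euler('y',q[1]); R3=R2*Ro.from_euler('y',-q[2]); R4=R3*Ro.from_euler('x',s4*q[3]); R5=R4*Ro.from_euler('y',-q[4])
    # at q5=0 tool axis along forearm x
    T=R1.apply([x0,y0,z0])+R2.apply([0,0,L])+R3.apply([a,0,b])+R5.apply([d,0,0])
    # tool frame: z along R5 x ; twist q6+r0 about it
    Rt=R5*Ro.from_euler('y',np.pi/2)*Ro.from_euler('z',-(q[5])+r0)
    return T,Rt
E
python3 - <<'E'
from h import *
import json
s=arm.get_state(); print(np.round(s['q'],4).tolist(),np.round(s['eef_pos'],4).tolist(),np.round(s['ee_rot'],4).tolist())
from k import *
D=[([1.44909708,.35939,.0110733,-.00035,-1.22412,-.28809],[.26878,.61868,.24463],[3.13992,0,-.40991]),
([-0.18104114,0.73519233,1.24244703,0.01023013,-2.06907076,1.34674097],[.7626,-.3379,.5129],[3.135,-.011,-.41]),
([-0.16414295,0.69392376,1.25162154,0.05077173,-2.00984558,1.34961596],[.7703,-.3385,.5587],[3.126,-.126,-.409]),
([-0.14764842,0.51922903,0.90704095,0.04891293,-1.84628519,1.32477193],[.7253,-.3186,.5487],[3.125,-.12,-.409]),
(s['q'],s['eef_pos'],s['ee_rot'])]
for s4 in (1,-1):
  for r0 in (np.pi/2,-np.pi/2,0,np.pi):
    def res(p):
        o=[]
        for q,P,E in D:
            T,R=fk(q,p,s4); o+=list(T-P)+list(.3*(R.inv()*Ro.from_euler('xyz',E)).as_rotvec())
        return np.array(o)
    r=least_squares(res,[0,.19,.3,.4,.3,.0,.2,r0]); print(s4,np.round(r.x,4),r.cost,np.abs(r.fun).max())
E
```

```text
[-0.0631, 0.113, 0.0167, 0.0575, -1.3653, 1.2154] [0.555, -0.2472, 0.4066] [3.1256, -0.122, -0.4088]
1 [ 0.0264 -0.209   0.0813  0.5695  0.458  -0.0174  0.1902 -1.5594] 0.0020354393375786816 0.03161764674815906
1 [ 0.0264 -0.209   0.0813  0.5695  0.458  -0.0174  0.1902 -1.5594] 0.0020354393375787093 0.03161764682601523
1 [ 0.0264 -0.209   0.0813  0.5695  0.458  -0.0174  0.1902 -1.5594] 0.00203543933757868 0.03161764674981329
1 [ 0.0264 -0.209   0.0813  0.5695  0.458  -0.0174  0.1902  4.7238] 0.0020354393375786803 0.031617646769352796
-1 [-0.0159 -0.1911  0.1949  0.6181  0.4723  0.0134  0.3774 -1.5706] 3.906330835950871e-05 0.004298551305753351
-1 [-0.0159 -0.1911  0.1949  0.6181  0.4723  0.0134  0.3774 -1.5706] 3.9063308359513286e-05 0.004298551985589816
-1 [-0.0159 -0.1911  0.1949  0.6181  0.4723  0.0134  0.3774 -1.5706] 3.9063308359508814e-05 0.00429855119625816
-1 [-0.0159 -0.1911  0.1949  0.6181  0.4723  0.0134  0.3774  4.7125] 3.906330835950934e-05 0.004298551313379195
```

Call:
play_rows --pt "-1 0 0.5" --pt "-1 0 0.5" --pt "-1 0 0.5" --pt "-1 0 0.5" --pt "-1 0 0.5" --pt "-1 0 0.5" --pt "0 0 0" --twist '[0,0,0,0,0,0,0]'

```text
t: 10.75
eef_pos: [0.4254, -0.1926, 0.314]
ee_rot: [3.126, -0.121, -0.408]
force: [1.3, -0.3, -0.0]
width: 0.0875
gripper_force: 0.0
```

```bash
cat > data.py <<'E'
D=[([1.44909708,.35939,.0110733,-.00035,-1.22412,-.28809],[.26878,.61868,.24463],[3.13992,0,-.40991]),
([-0.18104114,0.73519233,1.24244703,0.01023013,-2.06907076,1.34674097],[.7626,-.3379,.5129],[3.135,-.011,-.41]),
([-0.16414295,0.69392376,1.25162154,0.05077173,-2.00984558,1.34961596],[.7703,-.3385,.5587],[3.126,-.126,-.409]),
([-0.14764842,0.51922903,0.90704095,0.04891293,-1.84628519,1.32477193],[.7253,-.3186,.5487],[3.125,-.12,-.409]),
([-0.0631, 0.113, 0.0167, 0.0575, -1.3653, 1.2154],[0.555, -0.2472, 0.4066],[3.1256, -0.122, -0.4088])]
E
python3 - <<'E'
from h import *
from data import D
from k import *
s=arm.get_state(); n=(np.round(s['q'],4).tolist(),np.round(s['eef_pos'],4).tolist(),np.round(s['ee_rot'],4).tolist()); print(n)
open('data.py','a').write(f'D.append({n})\n'); D=D+[n]
def res(p):
    o=[]
    for q,P,E in D:
        T,R=fk(q,p,-1); o+=list(T-P)+list(.3*(R.inv()*Ro.from_euler('xyz',E)).as_rotvec())
    return np.array(o)
r=least_squares(res,[0,-.19,.3,.4,.3,.0,.2,-np.pi/2]); p=r.x; print(np.round(p,4),np.abs(r.fun).max()); print(np.round(r.fun.reshape(-1,6)*1000,1))
np.save('p.npy',p)
lo=np.array([-3.07,-1.43,-1.02,-3.03,-3.05,-3.03]);hi=np.array([3.07,2.12,1.25,1.67,0,3.03])
for z in (.15,.25,.35,.45):
  for rr in (.45,.4,.35,.3,.25):
    for th in (0,.6):
      T0=np.array([rr*np.cos(-.2),rr*np.sin(-.2),z]); R0=Ro.from_euler('xyz',[np.pi,-th,-.2])
      def f(q):
        T,R=fk(q,p,-1); return np.r_[(T-T0),.3*(R0.inv()*R).as_rotvec()]
      s=least_squares(f,np.clip(n[0],lo+.01,hi-.01),bounds=(lo,hi)); print(z,rr,th,np.round(s.x,2).tolist(),round(np.abs(s.fun).max()*1000,1))
E
```

```text
([0.0551, -0.114, -0.42, 0.0743, -1.1644, 1.0803], [0.4254, -0.1926, 0.314], [3.1257, -0.1211, -0.4084])
[-0.0021 -0.1912  0.2044  0.6054  0.4639  0.0098  0.37   -1.5707] 0.00739428121441385
[[-0.3  2.9  7.4 -0.  -0.  -0. ]
 [-2.8  1.1  4.5  0.   0.1 -0. ]
 [ 1.8 -0.4 -2.1  0.1  0.1  0.1]
 [ 1.  -0.3 -1.4  0.  -0.1  0.1]
 [-0.3 -0.3 -2.7 -0.  -0.  -0. ]
 [-2.4 -0.8 -5.7 -0.  -0.  -0.1]]
0.15 0.45 0 [0.24, 0.08, -0.62, -0.0, -0.88, 1.13] 0.0
0.15 0.45 0.6 [0.6, -0.25, -1.02, 0.8, -0.55, 0.14] 16.2
0.15 0.4 0 [0.3, -0.01, -0.71, -0.0, -0.88, 1.07] 0.0
0.15 0.4 0.6 [0.7, -0.38, -1.02, 0.61, -0.71, 0.24] 32.4
0.15 0.35 0 [0.38, -0.12, -0.8, -0.0, -0.89, 0.99] 0.0
0.15 0.35 0.6 [0.89, -0.55, -1.02, 0.49, -0.95, 0.22] 46.4
0.15 0.3 0 [0.49, -0.24, -0.89, -0.0, -0.92, 0.88] 0.0
0.15 0.3 0.6 [1.34, -0.84, -1.02, 0.4, -1.39, -0.04] 60.5
0.15 0.25 0 [0.67, -0.39, -0.97, -0.0, -1.0, 0.7] 0.0
0.15 0.25 0.6 [1.36, -0.85, -1.02, 0.33, -1.41, -0.05] 82.7
0.25 0.45 0 [0.24, -0.02, -0.47, -0.0, -1.13, 1.13] 0.0
0.25 0.45 0.6 [0.72, -0.47, -0.91, 0.64, -0.85, 0.29] 0.0
0.25 0.4 0 [0.3, -0.12, -0.55, -
[... 843 characters left out ...]
9, 0.43, -1.71, 0.07] 51.0
0.35 0.25 0 [0.67, -0.52, -0.56, -0.0, -1.53, 0.7] 0.0
0.35 0.25 0.6 [1.37, -0.84, -0.67, 0.35, -1.74, 0.06] 76.7
0.45 0.45 0 [0.24, -0.09, -0.08, 0.0, -1.58, 1.13] 0.0
0.45 0.45 0.6 [0.72, -0.54, -0.49, 0.49, -1.26, 0.59] 0.0
0.45 0.4 0 [0.3, -0.18, -0.16, 0.0, -1.59, 1.07] 0.0
0.45 0.4 0.6 [1.37, -0.82, -0.54, 0.62, -1.8, 0.16] 0.0
0.45 0.35 0 [0.38, -0.28, -0.23, -0.0, -1.62, 0.99] 0.0
0.45 0.35 0.6 [1.37, -0.81, -0.5, 0.54, -1.84, 0.15] 25.3
0.45 0.3 0 [0.49, -0.39, -0.29, -0.0, -1.67, 0.88] 0.0
0.45 0.3 0.6 [1.37, -0.8, -0.47, 0.45, -1.87, 0.14] 51.0
0.45 0.25 0 [0.67, -0.5, -0.34, -0.0, -1.74, 0.7] 0.0
0.45 0.25 0.6 [1.37, -0.79, -0.44, 0.36, -1.9, 0.12] 76.7
```

```bash
cat > sim.py <<'E'
from k import *
from data import D
def fk2(q,p):
    R1=Ro.from_euler('z',q[0]); R2=R1*Ro.from_euler('y',q[1]); R3=R2*Ro.from_euler('y',-q[2]); R4=R3*Ro.from_euler('x',-q[3]); R5=R4*Ro.from_euler('y',-q[4])
    T=R1.apply([p[0],p[1],p[2]])+R2.apply([p[8],0,p[3]])+R3.apply([p[4],0,p[5]])+R5.apply([p[6],0,0])
    return T,R5*Ro.from_euler('y',np.pi/2)*Ro.from_euler('z',-q[5]-np.pi/2)
def calib():
    def res(p):
        o=[]
        for q,P,E in D:
            T,R=fk2(q,p); o+=list(T-P)
        return np.r_[o,.01*(p-p0)]
    p0=np.array([0,-.19,.25,.6,.47,.0,.37,0,0]); return least_squares(res,p0)
lo=np.array([-3.07,-1.43,-1.02,-3.03,-3.05,-3.03]);hi=np.array([3.07,2.12,1.25,1.67,-0,3.03])
def ik(T0,R0,q0,p,w):
    def f(q):
        T,R=fk2(q,p); return np.r_[(T-T0),w*(R*R0.inv()).as_rotvec()]
    s=least_squares(f,np.clip(q0,lo+1e-4,hi-1e-4),bounds=(lo,hi),x_scale=1.0); return s.x
def run(T,R,q,p,w,rows):
    for r in rows:
        Tn=T+R.apply(np.array(r[:3])*.025); Rn=R*Ro.from_euler('z',r[3]*.15) if len(r)>3 else R
        q=ik(Tn,Rn,q,p,w); T,R=fk2(q,p)
    return T,R,q
def tilt(R): z=R.as_matrix()[:,2]; return np.arccos(-z[2]),np.arctan2(z[1],z[0])
E
python3 - <<'E'
from sim import *
r=calib(); p=r.x; np.save('p.npy',p); print(np.round(p,4)); print(np.round(r.fun[:3*len(D)].reshape(-1,3)*1000,1))
q0=np.array([-.19,.45,.85,0,-1.97,1.33]); R=Ro.from_euler('xyz',[np.pi,0,-.41]); T=np.array([.6947,-.309,.4467])
q0=ik(T,R,q0,p,.3)
print('meas tilt', [tilt(Ro.from_euler('xyz',D[i][2])) for i in (1,2)])
for w in (.05,.1,.2,.3,.5,1):
    T1,R1,q1=run(T,R,q0,p,w,[[1,0,-1]]*4); T2,R2,q2=run(T1,R1,q1,p,w,[[1,0,-1]]*4)
    print(w,np.round(T1,3),np.round(tilt(R1),3),np.round(T2,3),np.round(tilt(R2),3),np.round(q2,3))
E
```

```text
[-0.0369 -0.1928  0.1937  0.5961  0.4787 -0.0064  0.327   0.      0.0293]
[[ 1.1  0.6  0.4]
 [-2.  -0.3  3.3]
 [-0.3  0.3 -1.9]
 [ 2.1 -0.1 -1.5]
 [ 1.6  0.4 -0.8]
 [-2.2  0.5  0.5]]
meas tilt [(np.float64(0.012824247670904418), np.float64(-0.9499435662723489)), (np.float64(0.12695606646746482), np.float64(-0.5324582336134426))]
0.05 [ 0.785 -0.348  0.547] [ 0.152 -0.418] [ 0.841 -0.372  0.67 ] [ 0.569 -0.417] [-0.154  0.612  1.25   0.141 -1.655  1.367]
0.1 [ 0.782 -0.347  0.544] [ 0.139 -0.418] [ 0.834 -0.369  0.66 ] [ 0.532 -0.417] [-0.155  0.617  1.25   0.133 -1.686  1.366]
0.2 [ 0.775 -0.344  0.538] [ 0.103 -0.418] [ 0.815 -0.361  0.63 ] [ 0.417 -0.417] [-0.16   0.633  1.25   0.106 -1.781  1.364]
0.3 [ 0.769 -0.341  0.532] [ 0.071 -0.418] [ 0.795 -0.352  0.601] [ 0.301 -0.417] [-0.164  0.653  1.25   0.078 -1.875  1.359]
0.5 [ 0.762 -0.338  0.527] [ 0.036 -0.418] [ 0.77  -0.341  0.567] [ 0.153 -0.417] [-0.171  0.682  1.25   0.041 -1.99   1.351]
1 [ 0.757 -0.336  0.522] [ 0.011 -0.418] [ 0.753 -0.333  0.544] [ 0.045 -0.417] [-0.176  0.706  1.25   0.012 -2.071  1.343]
```

```bash
python3 - <<'E'
from sim import *
p=np.load('p.npy'); w=.55
q,P,E=D[-1]; R0=Ro.from_euler('xyz',E); q0=ik(np.array(P),R0,np.array(q),p,w); T0,R0=fk2(q0,p)
print('now',np.round(tilt(R0),3),np.round(R0.as_matrix(),2).tolist())
for name,rows in {'in':[[-1,0,0]]*16,'dn6 in':[[0,0,1]]*6+[[-1,0,0]]*12,'dn9in':[[0,0,1]]*9+[[-1,0,0]]*10,'diag':[[-1,0,1]]*12,'diag2':[[-.5,0,1]]*12}.items():
    T,R,q=T0,R0,q0
    for i in range(0,len(rows),2):
        T,R,q=run(T,R,q,p,w,rows[i:i+2]); print(name,i+2,np.round(T,3),np.round(tilt(R),3),np.round(q,2))
E
```

```text
now [ 0.122 -0.539] [[0.91, -0.4, 0.1], [-0.39, -0.92, -0.06], [0.12, 0.02, -0.99]]
in 2 [ 0.38  -0.173  0.308] [ 0.122 -0.539] [ 0.12 -0.2  -0.51  0.08 -1.17  1.01]
in 4 [ 0.334 -0.153  0.302] [ 0.122 -0.539] [ 0.21 -0.31 -0.6   0.09 -1.19  0.92]
in 6 [ 0.289 -0.133  0.296] [ 0.122 -0.539] [ 0.35 -0.43 -0.69  0.1  -1.24  0.79]
in 8 [ 0.243 -0.114  0.29 ] [ 0.122 -0.539] [ 0.58 -0.6  -0.77  0.11 -1.34  0.56]
in 10 [ 0.207 -0.098  0.284] [ 0.111 -0.551] [ 1.15 -0.88 -0.84  0.11 -1.63  0.02]
in 12 [ 0.195 -0.094  0.279] [ 0.072 -0.619] [ 1.14 -0.88 -0.85  0.07 -1.62  0.02]
in 14 [ 0.182 -0.089  0.276] [ 0.034 -0.84 ] [ 1.14 -0.88 -0.85  0.03 -1.61  0.02]
in 16 [ 0.17  -0.085  0.275] [ 0.016 -2.588] [ 1.13 -0.88 -0.86 -0.01 -1.61  0.03]
dn6 in 2 [ 0.431 -0.196  0.264] [ 0.122 -0.539] [ 0.04 -0.06 -0.49  0.08 -1.05  1.08]
dn6 in 4 [ 0.436 -0.199  0.215] [ 0.122 -0.539] [ 0.04 -0.01 -0.55  0.08 -0.93  1.08]
dn6 in 6 [ 0.441 -0.202  0.165] [ 0.122 -0.539] [ 0.03  0.06 -0.6   0.09 -0.81  1.07]
dn6 in 8 [ 0.396 -0.182  0.159] [ 0.122 -0.539] [ 0.09 -0.02 -0.71  0.1  -0.79  1.01]
dn6 in 10 [ 
[... 1596 characters left out ...]
 0.13 -0.69  0.72]
diag 10 [ 0.278 -0.135  0.077] [ 0.054 -0.664] [ 0.28 -0.1  -1.02  0.08 -0.62  0.82]
diag 12 [ 0.275 -0.136  0.051] [ 0.011 -1.849] [ 0.23  0.   -1.02  0.02 -0.55  0.91]
diag2 2 [ 0.408 -0.186  0.261] [ 0.122 -0.539] [ 0.07 -0.11 -0.54  0.08 -1.05  1.05]
diag2 4 [ 0.39  -0.179  0.209] [ 0.122 -0.539] [ 0.1  -0.1  -0.65  0.09 -0.92  1.01]
diag2 6 [ 0.373 -0.172  0.156] [ 0.122 -0.539] [ 0.12 -0.07 -0.76  0.11 -0.79  0.97]
diag2 8 [ 0.355 -0.166  0.103] [ 0.122 -0.539] [ 0.15 -0.02 -0.86  0.13 -0.64  0.9 ]
diag2 10 [ 0.338 -0.159  0.051] [ 0.122 -0.539] [ 0.19  0.06 -0.96  0.18 -0.46  0.81]
diag2 12 [ 0.329 -0.156  0.002] [ 0.111 -0.55 ] [ 0.2   0.18 -1.02  0.26 -0.3   0.72]
```

Call:
play_rows --pt "-1 0 1" --pt "-1 0 1" --pt "-1 0 1" --pt "-1 0 1" --pt "-1 0 1" --pt "-1 0 1" --pt "-1 0 1" --pt "-1 0 1" --twist '[0,0,0,0,0,0,0,0]'

```text
t: 11.75
eef_pos: [0.2835, -0.1346, 0.1114]
ee_rot: [-3.141, -0.093, -0.407]
force: [0.5, -0.6, -0.4]
width: 0.0876
gripper_force: 0.0
```

Call:
play_rows --pt "-1 0 0.7" --pt "-1 0 0.7" --twist '[0,0]'

```text
t: 12.0
eef_pos: [0.2624, -0.1306, 0.0971]
ee_rot: [-3.122, -0.046, -0.408]
force: [-0.6, -0.2, -1.0]
width: 0.0875
gripper_force: 0.0
```

```bash
cat > st.py <<'E'
from station import arm
import numpy as np
from sim import *
s=arm.get_state(); n=(np.round(s['q'],4).tolist(),np.round(s['eef_pos'],4).tolist(),np.round(s['ee_rot'],4).tolist()); print(round(s['t'],2),n,np.round(tilt(Ro.from_euler('xyz',n[2])),3))
open('data.py','a').write(f'D.append({n})\n')
E
python3 st.py
```

```text
12.0 ([0.2735, -0.2072, -1.0134, 0.0206, -0.7162, 0.8741], [0.2624, -0.1306, 0.0971], [-3.1215, -0.0461, -0.4084]) [0.05  0.003]
```

Call:
play_rows --pt "-0.3 -1 0" --pt "-0.3 -1 0" --pt "-0.3 -1 0" --pt "-0.3 -1 0" --pt "-0.3 -1 0" --pt "-0.3 -1 0" --pt "-0.3 -1 0" --pt "-0.3 -1 0" --twist '[0,0,0,0,0,0,0,0]'

```text
t: 13.0
eef_pos: [0.2938, 0.0758, 0.1072]
ee_rot: [-3.117, -0.033, -0.408]
force: [0.7, -0.4, -0.4]
width: 0.0875
gripper_force: 0.0
```

```bash
python3 st.py; python3 - <<'E'
from sim import *
r=calib(); p=r.x; np.save('p.npy',p); print(np.round(p,4)); print(np.round(r.fun[:3*len(D)].reshape(-1,3)*1000,1))
E
```

```text
13.0 ([0.9788, -0.1951, -0.9826, 0.0402, -0.7535, 0.1555], [0.2938, 0.0758, 0.1072], [-3.1169, -0.0326, -0.408]) [0.041 0.24 ]
[-0.0285 -0.192   0.1923  0.6034  0.4768  0.0056  0.347   0.      0.0191]
[[ 0.8  4.4  1.2]
 [-3.3  0.5  3.6]
 [-0.6  0.2 -2. ]
 [ 1.3 -0.1 -1. ]
 [ 2.1  0.  -1.7]
 [-0.8  0.  -2.9]
 [-0.3 -0.2  2.7]
 [-1.4 -2.2  0. ]]
```

Call:
play_rows --pt "-0.8 0.6 0.6" --pt "-0.8 0.6 0.6" --pt "-0.8 0.6 0.6" --twist '[0,0,0]'

```text
t: 13.38
eef_pos: [0.2538, 0.0636, 0.0908]
ee_rot: [-3.135, 0.027, -0.408]
force: [0.3, -0.7, -0.1]
width: 0.0876
gripper_force: 0.0
```

```bash
python3 st.py
```

```text
13.38 ([1.0128, -0.2215, -1.0157, -0.0398, -0.7741, 0.1787], [0.2538, 0.0636, 0.0908], [-3.1345, 0.0271, -0.4076]) [0.028 2.478]
```

```bash
python3 - <<'E'
from sim import *
p=np.load('p.npy')
h=np.array([.955,.297,0]);h/=np.linalg.norm(h); c,s=np.cos(.6109),np.sin(.6109)
zt=s*h-c*np.array([0,0,1]); T=np.array([.575,-.077,.208])
ax=np.cross([0,0,-1],zt);ax/=np.linalg.norm(ax); Q=Ro.from_rotvec(ax*.6109)
for yaw in np.arange(-180,180,30):
    R=Q*Ro.from_euler('xyz',[np.pi,0,np.deg2rad(yaw)])
    best=None
    for q6 in (-2,0,2):
        q=ik(T,R,np.array([.15,-.2,-.7,.3,-.9,q6]),p,.3); f=fk2(q,p); e=np.linalg.norm(f[0]-T)+np.linalg.norm((f[1]*R.inv()).as_rotvec())
        if best is None or e<best[0]: best=(e,q)
    print(yaw,round(best[0],4),np.round(best[1],2))
# vertical at tower
for yaw in (0,90): print(yaw,np.round(ik(np.array([.501,-.3,.11]),Ro.from_euler('xyz',[np.pi,0,np.deg2rad(yaw)]),np.array([-.2,.3,0,0,-1.2,1.]),p,.3),2))
E
```

```text
-180 0.0 [ 0.15  0.   -0.7  -0.32 -0.28 -1.44]
-150 0.0 [ 0.15  0.   -0.7  -0.32 -0.28 -0.91]
-120 0.0 [ 0.15  0.   -0.7  -0.32 -0.28 -0.39]
-90 0.0 [ 0.15  0.   -0.7  -0.32 -0.28  0.13]
-60 0.0 [ 0.15  0.   -0.7  -0.32 -0.28  0.66]
-30 0.0 [ 0.15  0.   -0.7  -0.32 -0.28  1.18]
0 0.0 [ 0.15  0.   -0.7  -0.32 -0.28  1.7 ]
30 0.0 [ 0.15  0.   -0.7  -0.32 -0.28  2.23]
60 0.0 [ 0.15  0.   -0.7  -0.32 -0.28  2.75]
90 0.0 [ 0.15  0.   -0.7  -0.32 -0.28 -3.01]
120 0.0 [ 0.15  0.   -0.7  -0.32 -0.28 -2.48]
150 0.0 [ 0.15  0.   -0.7  -0.32 -0.28 -1.96]
0 [-0.2   0.32 -0.37  0.   -0.88  1.78]
90 [-0.09  0.29 -0.45  0.18 -0.82  3.03]
```

Call:
play_rows --pt "1 0.6 -0.8" --pt "1 0.6 -0.8" --pt "1 0.6 -0.8" --pt "1 0.6 -0.8" --pt "1 0.6 -0.8" --pt "1 0.6 -0.8" --pt "1 0.6 -0.8" --pt "1 0.6 -0.8" --twist '[0,0,0,0,0,0,0,0]'

```text
t: 14.38
eef_pos: [0.3938, -0.1295, 0.2456]
ee_rot: [-3.134, 0.026, -0.409]
force: [0.6, 0.7, 0.5]
width: 0.0876
gripper_force: 0.0
```

Call:
play_rows --pt "1 0.6 0" --pt "1 0.6 0" --pt "1 0.6 0" --pt "1 0.6 0" --pt "1 0.6 0" --pt "1 0.6 0" --pt "1 0.6 0" --twist '[0,0,0,0,0,0,0]'

```text
t: 15.25
eef_pos: [0.5127, -0.2953, 0.2394]
ee_rot: [-3.134, 0.026, -0.408]
force: [0.6, -0.3, 0.7]
width: 0.0874
gripper_force: 0.0
```

Call:
play_rows --pt "0 0 0" --pt "0 0 0" --pt "0 0 0" --pt "0 0 0" --pt "0 0 0" --pt "0 0 0" --pt "0 0 0" --pt "0 0 0" --twist '[1,1,1,1,1,1,0.7,0]'

```text
t: 16.25
eef_pos: [0.5122, -0.2944, 0.2395]
ee_rot: [3.124, 0.021, -1.413]
force: [0.3, -0.8, -0.4]
width: 0.0878
gripper_force: 0.0
```

```bash
python3 st.py; python3 - <<'E'
from h import *
from scipy.spatial.transform import Rotation as Ro
s=arm.get_state(); f=imaging.grab_frame('wrist')
M=np.eye(4); M[:3,:3]=Ro.from_euler('xyz',s['ee_rot']).as_matrix(); M[:3,3]=s['eef_pos']
C=M@f['T_tool_cam']; f['R']=C[:3,:3].T; f['t']=-f['R']@C[:3,3]
print(np.round(f['T_tool_cam'],3).tolist(), np.round(C[:3,3],3))
np.savez('w.npz',R=f['R'],t=f['t'],fx=f['fx'],fy=f['fy'],cx=f['cx'],cy=f['cy'])
im=f['pixels'][:,:,::-1].copy()
for n in ('tower','shield_red','shield_yellow','shield_blue'):
    for d in models.silhouettes(n,'wrist')[:2]:
        u,v,N=cen(d['pixels']); print(n,round(d['confidence'],2),np.round([u,v]),N,np.round(d['extent']),'z.03',np.round(atz(f,u,v,.03)[:2],4),'z.14',np.round(atz(f,u,v,.141)[:2],4))
q=proj(f,np.array([[.501,-.3,.141],[.501,-.3,.003]])); print(q)
cv2.imwrite('pics/w1.png',im)
E
```

```text
16.25 ([-0.1993, 0.2411, -0.1625, -0.014, -1.191, 0.3628], [0.5122, -0.2944, 0.2395], [3.1238, 0.0205, -1.4129]) [0.027 2.444]
[[0.001, -0.953, -0.302, 0.082], [1.0, 0.001, -0.0, 0.0], [0.001, -0.302, 0.953, -0.139], [0.0, 0.0, 0.0, 1.0]] [ 0.528 -0.378  0.376]
tower 0.77 [288. 182.] 5069 [284. 181.  72. 101.] z.03 [ 0.4954 -0.2901] z.14 [ 0.5057 -0.3184]
shield_yellow 0.64 [254. 174.] 98 [254. 175.   8.  18.] z.03 [ 0.5297 -0.2935] z.14 [ 0.5291 -0.3207]
shield_blue 0.75 [289. 140.] 421 [292. 139.  27.  21.] z.03 [ 0.5019 -0.3312] z.14 [ 0.5102 -0.3463]
[[290.30339343 208.4351754 ]
 [283.16583074 165.84963594]]
```

View pics/w1.png

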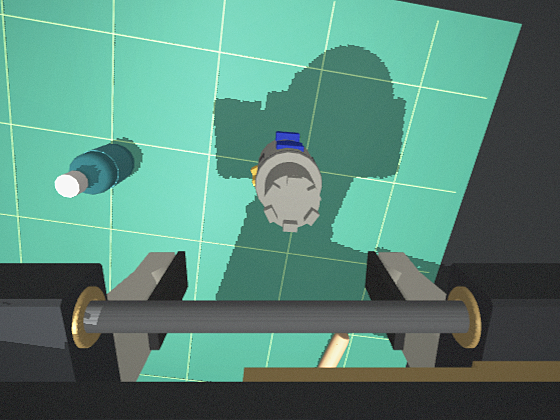

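```bash
python3 - <<'E'
from h import *
from scipy.spatial.transform import Rotation as Ro
w=dict(np.load('w.npz'))
m=models.silhouettes('tower','wrist')[0]['pixels'].astype(np.float32)
r=fit(tower_parts,[.501,-.3],[(w,m)]); print(r.x,r.fun)
im=imaging.grab_frame('wrist')['pixels']; hsv=cv2.cvtColor(im,cv2.COLOR_RGB2HSV).astype(int)
sub=np.zeros(m.shape,bool); sub[110:240,240:335]=1
for n,lo,hi in (('blue',108,130),('yellow',18,33)):
    b=sub&(hsv[...,0]>=lo)&(hsv[...,0]<=hi)&(hsv[...,1]>150)&(hsv[...,2]>60); u,v,N=cen(b); ys,xs=np.nonzero(b); print(n,u,v,N,xs.min(),xs.max(),ys.min(),ys.max())
def step(p,a,r0=.027,r1=.034,z0=.003,z1=.008,hw=.012):
    d=np.array([np.cos(a),np.sin(a),0]);t=np.array([-d[1],d[0],0]);return np.array([[p[0],p[1],0]+r*d+s*t+[0,0,z] for r in(r0,r1) for s in(-hw,hw) for z in(z0,z1)])
for a in (-80,-85,-88,-91,-95):
    q=proj(w,step(r.x,np.deg2rad(a))); s=proj(w,step(r.x,np.deg2rad(a),.028,.030,.033,.063)); print(a,'step mean',q.mean(0),'shield',s.mean(0))
E
```

```text
[ 0.5007345 -0.3043443] 0.0741434097290039
blue 288.746835443038 140.09113924050632 395 276 304 131 150
yellow 254.0888888888889 173.13333333333333 45 252 257 166 183
-80 step mean [283.95004573 132.92999852] shield [285.76660184 140.66408969]
-85 step mean [286.54112196 132.99865714] shield [288.53187525 140.73559976]
-88 step mean [288.08769035 133.1492445 ] shield [290.18220343 140.89433148]
-91 step mean [289.62267169 133.38133722] shield [291.81999365 141.13936223]
-95 step mean [291.64355742 133.81627277] shield [293.97594599 141.59892682]
```

Call:
play_rows --pt "0.34 0.4 0" --pt "0 0 0.9" --pt "0 0 0.9" --pt "0 0 0.9" --pt "0 0 0.9" --pt "0 0 0.8" --pt "0 0 0.6" --pt "0 0 0" --twist '[0,0,0,0,0,0,0,0]'

```text
t: 17.6
eef_pos: [0.5007, -0.3019, 0.1136]
ee_rot: [3.122, 0.021, -1.413]
force: [0.3, 0.6, 0.5]
width: 0.0879
gripper_force: 0.0
```

Call:
play_rows --pt "0 0 0" --pt "0 0 0" --pt "0 0 0" --pt "0 0 0" --pt "0 0 0" --pt "0 0 0" --twist '[0,0,0,0,0,0]' --fingers 0.3 --newtons 35

```text
t: 18.35
eef_pos: [0.5017, -0.3019, 0.1148]
ee_rot: [3.124, 0.019, -1.413]
force: [-0.1, 0.5, 1.0]
width: 0.0393
gripper_force: 35.0
```

```bash
python3 st.py
```

```text
18.35 ([-0.2156, 0.3435, -0.3305, -0.0147, -0.9203, 0.3829], [0.5017, -0.3019, 0.1148], [3.124, 0.0195, -1.4128]) [0.026 2.463]
```

```bash
cat >> sim.py <<'E'
def plan(T,R,target,n,tw,rounding=2):
    T=np.array(T,float);rows=[];step=(np.array(target)-T)/n
    for i in range(n):
        want=step if i==0 else (np.array(target)-T)/(n-i)
        r=np.round(R.inv().apply(want)/.025,rounding); rows.append(r.tolist()); T=T+R.apply(r*.025); R=R*Ro.from_euler('z',tw[i]*.15)
    return T,R,rows
E
python3 - <<'E'
from sim import *
p=calib().x; np.save('p.npy',p); w=.55
q,P,E=D[-1]; R=Ro.from_euler('xyz',E); T=np.array(P)
T,R,rows=plan(T,R,[.51,-.29,.215],4,[1]*4); print(rows)
T,R,rows=plan(T,R,[.57,.02,.33],13,[1]*11+[.8,0]); print(rows, max(map(lambda r:max(map(abs,r)),rows)))
Tt=np.array([.68,.30,.33])
T,R,rows=plan(T,R,Tt,11,[0]*11); print(rows,np.round(T,3),R.as_euler('xyz'))
q=ik(T,R,np.array([.8,.6,.6,0,-1.6,0]),p,w); print(np.round(q,2))
o=np.array([np.cos(.42),np.sin(.42),0])
for up in (0,.5,1):
    T1,R1,q1=fk2(q,p)[0],fk2(q,p)[1],q
    for i in range(20):
        d=R1.inv().apply(o+[0,0,up]); d/=np.abs(d).max(); T1,R1,q1=run(T1,R1,q1,p,w,[d]); 
        if i%3==2: print(up,i+1,np.round(T1,3),np.round(tilt(R1),3),np.round(q1,2))
E
```

```text
[[-0.12, -0.08, -1.0], [-0.14, -0.06, -1.0], [-0.14, -0.05, -1.0], [-0.15, -0.02, -1.01]]
[[-0.94, 0.25, -0.34], [-0.9, 0.39, -0.34], [-0.83, 0.52, -0.34], [-0.74, 0.63, -0.34], [-0.64, 0.74, -0.34], [-0.52, 0.83, -0.34], [-0.39, 0.89, -0.34], [-0.25, 0.94, -0.34], [-0.11, 0.97, -0.34], [0.04, 0.98, -0.34], [0.18, 0.96, -0.35], [0.32, 0.92, -0.34], [0.43, 0.87, -0.35]] 0.98
[[0.29, 1.06, 0.01], [0.29, 1.05, 0.01], [0.29, 1.06, 0.01], [0.29, 1.05, 0.01], [0.29, 1.06, 0.01], [0.29, 1.05, 0.01], [0.29, 1.06, 0.01], [0.29, 1.05, 0.01], [0.28, 1.06, 0.01], [0.29, 1.05, 0.0], [0.28, 1.06, 0.01]] [0.68 0.3  0.33] [ 3.14060364 -0.02624375  2.50056982]
[ 0.66  0.45  0.33 -0.03 -1.46 -2.87]
0 3 [0.759 0.335 0.33 ] [0.026 2.463] [ 0.64  0.62  0.62 -0.03 -1.57 -2.85]
0 6 [0.837 0.37  0.33 ] [0.026 2.463] [ 0.62  0.84  1.03 -0.03 -1.77 -2.83]
0 9 [0.883 0.391 0.313] [0.04  1.038] [ 0.61  0.97  1.25 -0.02 -1.82 -2.83]
0 12 [0.915 0.406 0.289] [0.1   0.654] [ 0.61  0.99  1.25 -0.   -1.73 -2.82]
0 15 [0.947 0.421 0.268] [0.165 0.56 ] [ 0.61  1.02  1.25  0.01 -1.64 -2.82]
0 18 [0.979 0.436 0.247] [0.
[... 278 characters left out ...]
.84]
0.5 12 [0.871 0.387 0.42 ] [0.155 0.572] [ 0.62  0.86  1.25  0.01 -1.81 -2.83]
0.5 15 [0.895 0.398 0.427] [0.227 0.524] [ 0.62  0.85  1.25  0.02 -1.74 -2.83]
0.5 18 [0.919 0.41  0.434] [0.3   0.498] [ 0.62  0.85  1.25  0.04 -1.67 -2.83]
1 3 [0.748 0.33  0.404] [0.026 2.463] [ 0.64  0.61  0.75 -0.03 -1.72 -2.86]
1 6 [0.796 0.352 0.464] [0.027 1.443] [ 0.63  0.8   1.25 -0.02 -2.   -2.85]
1 9 [0.807 0.358 0.494] [0.103 0.652] [ 0.64  0.77  1.25 -0.   -1.95 -2.85]
1 12 [0.819 0.364 0.522] [0.187 0.548] [ 0.64  0.74  1.25  0.02 -1.89 -2.85]
1 15 [0.832 0.371 0.547] [0.268 0.51 ] [ 0.65  0.72  1.25  0.04 -1.84 -2.85]
1 18 [0.846 0.378 0.571] [0.347 0.49 ] [ 0.65  0.7   1.25  0.06 -1.78 -2.85]
```

```bash
python3 - <<'E'
from sim import *
p=np.load('p.npy'); w=.55
q,P,E=D[-1]; R=Ro.from_euler('xyz',E); T=np.array(P)
for tg,n,tw in (([.505,-.29,.212],4,[1]*4),([.545,.02,.33],12,[1]*10+[0,0]),([.735,.32,.44],13,[0]*13)):
    T,R,rows=plan(T,R,tg,n,tw,1); print(rows,np.round(T,3))
q=ik(T,R,np.array([.8,.6,.6,0,-1.6,-2]),p,w); print(np.round(q,2),R.as_euler('xyz'))
R1=R;q1=q;T1=T
for i in range(24):
    d=R1.inv().apply(np.array([np.cos(.42),np.sin(.42),0])*1.414+[0,0,1]); d/=np.abs(d).max(); T1,R1,q1=run(T1,R1,q1,p,w,[d]); 
    if i%3==2: print(i+1,np.round(d,2),np.round(T1,3),np.round(tilt(R1),3),np.round(q1,2))
E
```

```text
[[-0.1, -0.0, -1.0], [-0.1, -0.0, -1.0], [-0.2, -0.0, -0.9], [-0.1, 0.0, -1.0]] [ 0.505 -0.291  0.212]
[[-1.0, 0.3, -0.4], [-0.9, 0.5, -0.4], [-0.9, 0.6, -0.4], [-0.8, 0.7, -0.4], [-0.6, 0.8, -0.4], [-0.5, 0.9, -0.4], [-0.3, 1.0, -0.4], [-0.2, 1.0, -0.3], [-0.0, 1.1, -0.4], [0.1, 1.1, -0.3], [0.3, 1.0, -0.4], [0.2, 1.0, -0.3]] [0.545 0.019 0.329]
[[-0.2, 1.1, -0.3], [-0.2, 1.1, -0.3], [-0.2, 1.1, -0.3], [-0.2, 1.1, -0.3], [-0.2, 1.1, -0.4], [-0.2, 1.1, -0.3], [-0.2, 1.1, -0.4], [-0.2, 1.1, -0.3], [-0.2, 1.0, -0.4], [-0.2, 1.1, -0.3], [-0.2, 1.0, -0.4], [-0.2, 1.1, -0.3], [-0.2, 1.0, -0.4]] [0.734 0.32  0.44 ]
[ 0.64  0.58  0.78 -0.03 -1.78 -2.59] [ 3.133638   -0.02502896  2.7706564 ]
3 [-0.96  1.   -0.97] [0.792 0.346 0.485] [0.045 0.962] [ 0.63  0.78  1.25 -0.02 -2.   -2.58]
6 [-0.96  1.   -0.78] [0.816 0.358 0.501] [0.137 0.59 ] [ 0.63  0.76  1.25  0.01 -1.92 -2.57]
9 [-0.96  1.   -0.62] [0.841 0.37  0.516] [0.23  0.521] [ 0.64  0.75  1.25  0.03 -1.84 -2.57]
12 [-0.96  1.   -0.47] [0.866 0.383 0.532] [0.321 0.492] [ 0.64  0.74  1.25  0.05 -1.76 -2.57]
15 [-0.96  1.   -0.33] [0.892 0.395 0.548] [0.41  0.476] [ 0.64  0.74  1.25  0.07 -1.68 -2.57]
18 [-0.96  1.   -0.2 ] [0.918 0.408 0.563] [0.499 0.465] [ 0.64  0.74  1.25  0.08 -1.59 -2.57]
21 [-0.96  1.   -0.08] [0.944 0.42  0.579] [0.587 0.458] [ 0.64  0.74  1.25  0.1  -1.5  -2.57]
24 [-0.96  1.    0.04] [0.97  0.432 0.596] [0.675 0.453] [ 0.64  0.74  1.25  0.12 -1.41 -2.57]
```

Call:
play_rows --pt "-0.1 0 -1" --pt "-0.1 0 -1" --pt "-0.2 0 -0.9" --pt "-0.1 0 -1" --pt "-1 0.3 -0.4" --pt "-0.9 0.5 -0.4" --pt "-0.9 0.6 -0.4" --pt "-0.8 0.7 -0.4" --twist '[1,1,1,1,1,1,1,1]'

```text
t: 19.35
eef_pos: [0.5198, -0.1864, 0.2533]
ee_rot: [3.116, -0.01, -2.618]
force: [0.5, -0.9, -2.3]
width: 0.0395
gripper_force: 35.0
```

Call:
play_rows --pt "-0.6 0.8 -0.4" --pt "-0.5 0.9 -0.4" --pt "-0.3 1 -0.4" --pt "-0.2 1 -0.3" --pt "0 1 -0.4" --pt "0.1 1 -0.3" --pt "0.2 1 -0.4" --pt "0.2 1 -0.3" --twist '[1,1,1,1,1,1,0,0]'

```text
t: 20.35
eef_pos: [0.5459, 0.014, 0.3288]
ee_rot: [3.134, -0.026, 2.771]
force: [1.1, -0.4, -2.7]
width: 0.0397
gripper_force: 35.0
```

Call:
play_rows --pt "-0.2 1 -0.3" --pt "-0.2 1 -0.3" --pt "-0.2 1 -0.3" --pt "-0.2 1 -0.3" --pt "-0.2 1 -0.3" --pt "-0.2 1 -0.3" --pt "-0.2 1 -0.3" --pt "-0.2 1 -0.3" --twist '[0,0,0,0,0,0,0,0]'

```text
t: 21.35
eef_pos: [0.6573, 0.1847, 0.3887]
ee_rot: [3.135, -0.027, 2.771]
force: [-0.2, 0.2, -1.7]
width: 0.0397
gripper_force: 35.0
```

Call:
play_rows --pt "-0.2 1 -0.3" --pt "-0.2 1 -0.3" --pt "-0.2 1 -0.3" --pt "-0.2 1 -0.3" --pt "-0.2 1 -0.3" --pt "-0.2 1 -0.3" --twist '[0,0,0,0,0,0]'

```text
t: 22.1
eef_pos: [0.7408, 0.313, 0.4339]
ee_rot: [3.135, -0.027, 2.771]
force: [0.8, -0.0, -4.0]
width: 0.0397
gripper_force: 35.0
```

```bash
python3 st.py
```

```text
22.1 ([0.6285, 0.5848, 0.7965, -0.0268, -1.7913, -2.576], [0.7408, 0.313, 0.4339], [3.135, -0.0268, 2.7706]) [0.028 2.529]
```

Call:
play_rows --pt "-1 1 -1" --pt "-1 1 -1" --pt "-1 1 -0.9" --pt "-1 1 -0.9" --pt "-1 1 -0.8" --pt "-1 1 -0.8" --pt "-1 1 -0.7" --pt "-1 1 -0.7" --twist '[0,0,0,0,0,0,0,0]'

```text
t: 23.1
eef_pos: [0.8393, 0.3567, 0.4948]
ee_rot: [3.019, 0.121, 2.761]
force: [-0.6, -1.1, -2.9]
width: 0.0396
gripper_force: 35.0
```

```bash
python3 st.py
```

```text
23.1 ([0.6281, 0.7736, 1.251, 0.0379, -1.8803, -2.5574], [0.8393, 0.3567, 0.4948], [3.0194, 0.1206, 2.7612]) [0.171 0.415]
```

Call:
play_rows --pt "-1 0.9 -0.6" --pt "-1 0.9 -0.6" --pt "-1 0.9 -0.5" --pt "-1 0.9 -0.5" --pt "-1 0.9 -0.4" --pt "-1 0.9 -0.4" --pt "-1 0.9 -0.3" --pt "-1 0.9 -0.3" --twist '[0,0,0,0,0,0,0,0]'

```text
t: 24.1
eef_pos: [0.9053, 0.3758, 0.5193]
ee_rot: [2.889, 0.278, 2.731]
force: [-0.5, 0.8, -3.2]
width: 0.0397
gripper_force: 35.0
```

```bash
python3 st.py
```

```text
24.1 ([0.6277, 0.7806, 1.2504, 0.103, -1.6806, -2.5438], [0.9053, 0.3758, 0.5193], [2.8894, 0.2779, 2.7309]) [0.373 0.343]
```

Call:
play_rows --pt "-1 0.8 -0.2" --pt "-1 0.8 -0.2" --pt "-1 0.8 -0.2" --pt "-1 0.8 -0.1" --pt "-1 0.8 -0.1" --pt "-1 0.8 0" --pt "-1 0.8 0" --pt "-1 0.8 0" --twist '[0,0,0,0,0,0,0,0]'

```text
t: 25.1
eef_pos: [0.9787, 0.3855, 0.5369]
ee_rot: [2.758, 0.42, 2.681]
force: [-0.3, 0.3, -3.5]
width: 0.0397
gripper_force: 35.0
```

Call:
play_rows --pt "0 0 0" --twist '[0]'

```text
t: 25.22
eef_pos: [0.9784, 0.3854, 0.5365]
ee_rot: [2.759, 0.419, 2.681]
force: [-0.2, 0.3, -2.6]
width: 0.0397
gripper_force: 35.0
```

```bash
python3 st.py
```

```text
25.23 ([0.6095, 0.8063, 1.2504, 0.1531, -1.4755, -2.5306], [0.9784, 0.3854, 0.5365], [2.7593, 0.419, 2.6814]) [0.559 0.319]
```

Call:
play_rows --pt "-1 0.8 0" --pt "-1 0.8 0.1" --pt "0 0 0" --twist '[0,0,0]'

```text
t: 25.6
eef_pos: [0.9965, 0.3883, 0.5414]
ee_rot: [2.724, 0.454, 2.665]
force: [0.2, -0.0, -3.0]
width: 0.0391
gripper_force: 35.0
```

```bash
python3 st.py; cat > pres.py <<'E'
from sim import *
import sys
a=-2.8400; d=np.array([np.cos(a),np.sin(a),0]); LAMP=np.array([.752,-.022,.003])
beam=np.cos(np.radians(35))*d-np.array([0,0,np.sin(np.radians(35))]); lens=LAMP+[0,0,.205]+.075*d; spot=lens+.06*beam
Rg=Ro.from_euler('xyz',[3.124,.0195,-1.4128])
S={n:Rg.inv().apply([np.cos(np.radians(b)),np.sin(np.radians(b)),0]) for n,b in (('red',153),('yellow',33),('blue',-87))}
down=Rg.inv().apply([0,0,-1])
def goal(R,n):
    m=R.inv().apply(-beam); s=S[n]; tw=(np.arctan2(m[1],m[0])-np.arctan2(s[1],s[0])+np.pi)%(2*np.pi)-np.pi
    R2=R*Ro.from_euler('z',tw); sw=R2.apply(s); T=spot-R2.apply(down)*.067-sw*.030
    return T,tw/.15,np.degrees(np.arccos(-sw@beam))
def check(T,R,n):
    sw=R.apply(S[n]); c=T+R.apply(down)*.067+sw*.03; e=c-spot; ax=e@beam
    return 'dist err mm %.1f lateral %.1f angle %.1f'%(ax*1e3,1e3*np.linalg.norm(e-ax*beam),np.degrees(np.arccos(-sw@beam)))
E
python3 - <<'E'
from pres import *
from data import D
q,P,E=D[-1]; R=Ro.from_euler('xyz',E)
for n in S: print(n,goal(R,n))
print(spot,lens)
T,tw,an=goal(R,'red'); W=T+[-.05,.03,.05]
n=23; t=[1]*int(tw)+[round(tw%1,1)]; t+= [0]*(n-len(t))
T1,R1,rows=plan(P,R,W,n,t,1); print(t,rows,T1)
T2,R2,rows=plan(T1,R1,T,4,[0]*4,2); print(rows,T2,check(T2,R2,'red'))
E
```

```text
25.6 ([0.6054, 0.8141, 1.2502, 0.1658, -1.4222, -2.53], [0.9965, 0.3883, 0.5414], [2.724, 0.4537, 2.6652]) [0.607 0.315]
red (array([ 0.57466681, -0.07809297,  0.2131301 ]), np.float64(1.725099474457593), np.float64(1.7194886620228298))
yellow (array([ 0.57281776, -0.0765292 ,  0.21101018]), np.float64(-12.23731871169027), np.float64(0.22073721227727286))
blue (array([ 0.57337897, -0.07947549,  0.21040474]), np.float64(15.686127134037484), np.float64(0.7575353969130564))
[ 0.6334544  -0.05887742  0.17358541] [ 0.68038515 -0.0442781   0.208     ]
[1, np.float64(0.7), 0, 0, 0, 0, 0, 0, 0, 0, 0, 0, 0, 0, 0, 0, 0, 0, 0, 0, 0, 0, 0] [[0.6, -1.1, -0.2], [0.4, -1.1, -0.2], [0.3, -1.2, -0.2], [0.3, -1.2, -0.2], [0.3, -1.2, -0.2], [0.3, -1.2, -0.2], [0.3, -1.2, -0.2], [0.3, -1.2, -0.2], [0.3, -1.2, -0.2], [0.2, -1.2, -0.2], [0.3, -1.2, -0.2], [0.2, -1.2, -0.2], [0.3, -1.2, -0.2], [0.2, -1.1, -0.2], [0.3, -1.2, -0.2], [0.2, -1.1, -0.1], [0.3, -1.2, -0.2], [0.2, -1.1, -0.1], [0.3, -1.2, -0.2], [0.2, -1.1, -0.1], [0.3, -1.2, -0.2], [0.2, -1.1, -0.1], [0.3, -1.2, -0.2]] [ 0.52305362 -0.04831856  0.26297381]
[[-0.39, -0.22, 0.64], [-0.38, -0.22, 0.64], [-0.39, -0.23, 0.63], [-0.38, -0.22, 0.64]] [ 0.57472024 -0.0780217   0.21307734] dist err mm -0.0 lateral 0.2 angle 1.7
```

Call:
play_rows --pt "0.5 -1 -0.2" --pt "0.4 -1 -0.2" --pt "0.3 -1 -0.2" --pt "0.2 -1 -0.2" --pt "0.2 -1 -0.2" --pt "0.2 -1 -0.2" --pt "0.2 -1 -0.2" --pt "0.2 -1 -0.2" --twist '[1,0.7,0,0,0,0,0,0]'

```text
t: 26.6
eef_pos: [0.8492, 0.2543, 0.4659]
ee_rot: [2.628, 0.339, 2.419]
force: [-0.1, -0.2, -2.5]
width: 0.0396
gripper_force: 35.0
```

Call:
play_rows --pt "0.2 -1 -0.2" --pt "0.2 -1 -0.2" --pt "0.2 -1 -0.2" --pt "0.2 -1 -0.2" --pt "0.2 -1 -0.2" --pt "0.2 -1 -0.2" --pt "0.2 -1 -0.2" --pt "0.2 -1 -0.2" --twist '[0,0,0,0,0,0,0,0]'

```text
t: 27.6
eef_pos: [0.7085, 0.1199, 0.3929]
ee_rot: [2.627, 0.339, 2.419]
force: [0.4, -0.4, -2.6]
width: 0.0394
gripper_force: 35.0
```

Call:
play_rows --pt "0.2 -1 -0.1" --pt "0.2 -1 -0.1" --pt "0.2 -1 -0.1" --pt "0.2 -1 -0.1" --pt "0.2 -1 -0.1" --pt "0.2 -1 -0.1" --pt "0.2 -1 -0.1" --pt "0.2 -1 -0.1" --twist '[0,0,0,0,0,0,0,0]'

```text
t: 28.6
eef_pos: [0.5787, -0.0111, 0.303]
ee_rot: [2.628, 0.34, 2.419]
force: [-0.1, 0.3, -3.3]
width: 0.0395
gripper_force: 35.0
```

```bash
python3 st.py;  python3 - <<'E'
from pres import *
from data import D
q,P,E=D[-1]; R=Ro.from_euler('xyz',E)
T,tw,an=goal(R,'red'); print(T,tw,an)
W=T+[-.04,.0,.035]
T1,R1,rows=plan(P,R,W,3,[0]*3,1); print(rows,T1)
T2,R2,rows=plan(T1,R1,T,4,[0]*4,1); print(rows,T2,check(T2,R2,'red'))
E
```

```text
28.6 ([0.3206, -0.1312, -0.5737, 0.0061, -0.5207, -2.5281], [0.5787, -0.0111, 0.303], [2.6276, 0.3397, 2.4192]) [0.608 0.315]
[ 0.5746312  -0.07811026  0.2130687 ] 0.03390204712885314 1.6626814638370324
[[0.1, -1.3, 0.1], [0.1, -1.3, 0.1], [0.1, -1.3, 0.2]] [ 0.53466995 -0.07891082  0.24709341]
[[-0.2, 0.0, 0.5], [-0.2, 0.0, 0.5], [-0.1, 0.1, 0.5], [-0.2, 0.0, 0.5]] [ 0.57531844 -0.07906566  0.21303204] dist err mm -0.3 lateral 1.0 angle 1.7
```

Call:
play_rows --pt "0.1 -1 0.1" --pt "0.1 -1 0.1" --pt "0.1 -1 0.1" --pt "0.1 -1 0.1" --pt "-0.2 0 0.5" --pt "-0.2 0 0.5" --pt "-0.2 0 0.5" --pt "-0.1 0.1 0.5" --twist '[0,0,0,0,0,0,0,0]'

```text
t: 29.6
eef_pos: [0.5744, -0.0784, 0.2106]
ee_rot: [2.628, 0.339, 2.419]
force: [-0.2, -0.8, -2.9]
width: 0.0396
gripper_force: 35.0
```

```bash
python3 st.py;  python3 - <<'E'
from pres import *
from data import D
q,P,E=D[-1]; R=Ro.from_euler('xyz',E)
print(check(np.array(P),R,'red')); T,tw,an=goal(R,'red'); print(T,tw); print(plan(P,R,T,1,[0],2)[2])
from h import *
o=[]
for c,b in (('side',(300,140,150,150)),('top',(300,120,150,150))):
    f=imaging.grab_frame(c); x,y,w,h=b; o.append(cv2.resize(f['pixels'][y:y+h,x:x+w,::-1],(390,390),interpolation=cv2.INTER_CUBIC))
cv2.imwrite('pics/p1.png',np.hstack(o))
E
```

```text
29.6 ([0.1138, -0.0009, -0.5696, -0.2838, -0.4199, -2.092], [0.5744, -0.0784, 0.2106], [2.6283, 0.3392, 2.4193]) [0.607 0.315]
dist err mm 1.7 lateral 1.9 angle 1.7
[ 0.57466214 -0.07810032  0.21311959] 0.03281188621940009
[[-0.03, 0.06, -0.07]]
```

View pics/p1.png

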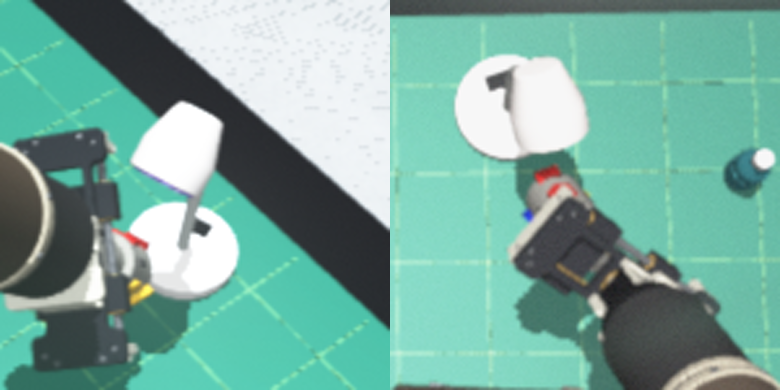

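Call:
play_rows --pt "0 0.1 -0.1" --pt "0 0 0" --pt "0 0 0" --pt "0 0 0" --pt "0 0 0" --pt "0 0 0" --pt "0 0 0" --pt "0 0 0" --twist '[0,0,0,0,0,0,0,0]'

```text
t: 30.7
eef_pos: [0.5731, -0.0772, 0.2144]
ee_rot: [2.628, 0.339, 2.419]
force: [-0.0, -0.2, -2.7]
width: 0.0393
gripper_force: 35.0
```

Call:
play_rows --pt "0 0 0" --pt "0 0 0" --pt "0 0 0" --twist '[0,0,0]'

```text
t: 31.08
eef_pos: [0.5732, -0.0772, 0.2144]
ee_rot: [2.628, 0.339, 2.419]
force: [-0.8, 0.2, -3.2]
width: 0.0395
gripper_force: 35.0
```

Call:
play_rows --pt "0 0 0" --pt "0 0 0" --pt "0 0 0" --pt "0 0 0" --pt "0 0 0" --pt "0 0 0" --pt "0 0 0" --pt "0 0 0" --twist '[-1,-1,-1,-1,-1,-1,-1,-1]'

```text
t: 32.08
eef_pos: [0.5731, -0.0772, 0.2144]
ee_rot: [-2.967, 0.584, -2.516]
force: [0.2, -0.3, -3.0]
width: 0.0394
gripper_force: 35.0
```

Call:
play_rows --pt "0 0 0" --pt "0 0 0" --pt "0 0 0" --pt "0 0 0" --pt "0 0 0" --pt "0 0 0" --pt "0 0 0" --twist '[-1,-1,-1,-1,-1,-1,0]'

```text
t: 32.95
eef_pos: [0.5731, -0.0772, 0.2144]
ee_rot: [-2.576, 0.234, -1.607]
force: [-0.5, -0.3, -3.6]
width: 0.0394
gripper_force: 35.0
```

```bash
python3 st.py;  python3 - <<'E'
from pres import *
from data import D
q,P,E=D[-1]; R=Ro.from_euler('xyz',E)
print(check(np.array(P),R,'yellow')); T,tw,an=goal(R,'yellow'); print(T,tw); print(plan(P,R,T,1,[0],2)[2])
E
```

```text
32.95 ([0.1192, -0.0092, -0.5718, -0.2733, -0.4243, -0.0077], [0.5731, -0.0772, 0.2144], [-2.5764, 0.2345, -1.6067]) [0.607 0.315]
dist err mm -2.0 lateral 2.8 angle 0.6
[ 0.5728058  -0.07653957  0.2109859 ] 0.06361489838635492
[[0.01, 0.09, 0.11]]
```

Call:
play_rows --pt "0 0.1 0.1" --pt "0 0 0" --pt "0 0 0" --pt "0 0 0" --pt "0 0 0" --pt "0 0 0" --pt "0 0 0" --pt "0 0 0" --twist '[0,0,0,0,0,0,0,0]'

```text
t: 33.95
eef_pos: [0.5723, -0.0764, 0.211]
ee_rot: [-2.576, 0.234, -1.606]
force: [-0.1, -0.5, -3.2]
width: 0.0393
gripper_force: 35.0
```

Call:
play_rows --pt "0 0 0" --pt "0 0 0" --pt "0 0 0" --twist '[0,0,0]'

```text
t: 34.33
eef_pos: [0.5724, -0.0763, 0.2111]
ee_rot: [-2.576, 0.234, -1.606]
force: [0.1, 0.7, -2.6]
width: 0.0395
gripper_force: 35.0
```

Call:
play_rows --pt "0 0 0" --pt "0 0 0" --pt "0 0 0" --pt "0 0 0" --pt "0 0 0" --pt "0 0 0" --pt "0 0 0" --pt "0 0 0" --twist '[-1,-1,-1,-1,-1,-1,-1,-1]'

```text
t: 35.33
eef_pos: [0.5724, -0.0763, 0.2111]
ee_rot: [-2.685, -0.416, -0.567]
force: [-0.7, 1.0, -3.0]
width: 0.0395
gripper_force: 35.0
```

Call:
play_rows --pt "0 0 0" --pt "0 0 0" --pt "0 0 0" --pt "0 0 0" --pt "0 0 0" --pt "0 0 0" --pt "0 0 0" --twist '[-1,-1,-1,-1,-1,-0.9,0]'

```text
t: 36.2
eef_pos: [0.5724, -0.0763, 0.2111]
ee_rot: [3.076, -0.604, 0.43]
force: [0.1, 0.3, -2.9]
width: 0.0396
gripper_force: 35.0
```

```bash
python3 st.py;  python3 - <<'E'
from pres import *
from data import D
q,P,E=D[-1]; R=Ro.from_euler('xyz',E)
print(check(np.array(P),R,'blue')); T,tw,an=goal(R,'blue'); print(T,tw); print(plan(P,R,T,1,[0],2)[2])
# untilt planning
p=calib().x; np.save('p.npy',p); w=.55
print(np.round(p,3))
R0=R
for A,z in ((.45,.25),(.45,.2),(.3,.2),(.6,.2)):
  for down in (0,.4):
    rr=.44; T1=np.array([rr*np.cos(A),rr*np.sin(A),z]); q1=ik(T1,R0,np.array(q)+[.5,-.3,-.2,.4,0,-.6],p,w); T1,R1=fk2(q1,p); print('start',A,z,down,np.round(T1,3),np.round(tilt(R1),3),np.round(q1,2))
    for i in range(18):
        o=np.array([np.cos(A),np.sin(A),0]); d=R1.inv().apply(-o-[0,0,down]); d/=np.abs(d).max(); T1,R1,q1=run(T1,R1,q1,p,w,[d])
        if i%4==3: print(i+1,np.round(T1,3),np.round(tilt(R1),3),np.round(q1,2))
E
```

```text
36.2 ([0.1214, -0.0065, -0.5774, -0.2755, -0.4157, 2.0785], [0.5724, -0.0763, 0.2111], [3.076, -0.6039, 0.4304]) [0.607 0.315]
dist err mm -0.4 lateral 3.4 angle 0.8
[ 0.57336588 -0.07948437  0.21037841] -0.0005109505891572516
[[-0.03, 0.13, 0.02]]
[-0.013 -0.191  0.201  0.579  0.486 -0.016  0.322  0.     0.004]
start 0.45 0.25 0 [0.396 0.191 0.25 ] [0.607 0.315] [ 1.37 -0.45 -0.87  0.66 -0.95  0.27]
4 [0.321 0.163 0.25 ] [0.572 0.29 ] [ 2.2  -0.96 -0.96  0.55 -1.76 -0.17]
8 [0.281 0.171 0.25 ] [0.501 0.203] [ 2.4  -0.96 -0.94  0.42 -1.88 -0.36]
12 [0.219 0.185 0.25 ] [0.456 0.073] [ 2.72 -0.96 -0.92  0.23 -2.01 -0.72]
16 [0.129 0.186 0.25 ] [ 0.447 -0.045] [ 3.07 -0.89 -0.92  0.01 -1.99 -1.13]
start 0.45 0.25 0.4 [0.396 0.191 0.25 ] [0.607 0.315] [ 1.37 -0.45 -0.87  0.66 -0.95  0.27]
4 [0.327 0.161 0.223] [0.584 0.305] [ 2.14 -0.94 -1.02  0.56 -1.65 -0.16]
8 [0.297 0.163 0.21 ] [0.511 0.25 ] [ 2.26 -0.94 -1.02  0.46 -1.71 -0.27]
12 [0.258 0.17  0.201] [0.446 0.165] [ 2.42 -0.94 -1.02  0.35 -1.77 -0.44]
16 [0.204 0.179 0.194] [0.399 0.045] [ 2.67 -0.93 -1.02  0.2  -1.83 -0.7 ]
start 
[... 1615 characters left out ...]
-0.93 -0.04]
4 [0.28  0.203 0.221] [0.573 0.282] [ 2.49 -0.95 -1.02  0.47 -1.83 -0.47]
8 [0.216 0.208 0.221] [0.529 0.155] [ 2.84 -0.96 -1.    0.24 -2.   -0.84]
12 [0.126 0.199 0.221] [0.518 0.034] [ 3.07 -0.81 -0.99  0.06 -1.9  -1.13]
16 [0.036 0.188 0.221] [ 0.516 -0.08 ] [ 3.07 -0.54 -0.93 -0.   -1.7  -1.14]
start 0.6 0.2 0.4 [0.363 0.248 0.2  ] [0.607 0.315] [ 1.58 -0.35 -0.93  0.75 -0.93 -0.04]
4 [0.304 0.218 0.194] [0.565 0.283] [ 1.94 -0.57 -1.02  0.6  -1.24 -0.2 ]
8 [0.251 0.201 0.206] [0.507 0.221] [ 2.43 -0.84 -1.02  0.4  -1.7  -0.47]
12 [0.193 0.2   0.203] [0.462 0.112] [ 2.83 -0.93 -1.02  0.2  -1.9  -0.85]
16 [0.119 0.193 0.197] [0.442 0.001] [ 3.07 -0.84 -1.02  0.03 -1.84 -1.13]
```

Call:
play_rows --pt "0 0.1 0" --pt "0 0 0" --pt "0 0 0" --pt "0 0 0" --pt "0 0 0" --pt "0 0 0" --pt "0 0 0" --pt "0 0 0" --twist '[0,0,0,0,0,0,0,0]'

```text
t: 37.2
eef_pos: [0.5733, -0.0786, 0.2112]
ee_rot: [3.075, -0.604, 0.431]
force: [-0.0, 0.0, -2.8]
width: 0.0395
gripper_force: 35.0
```

Call:
play_rows --pt "0 0 0" --pt "0 0 0" --pt "0 0 0" --twist '[0,0,0]'

```text
t: 37.58
eef_pos: [0.5733, -0.0787, 0.2112]
ee_rot: [3.075, -0.604, 0.432]
force: [-0.1, 0.2, -3.2]
width: 0.0394
gripper_force: 35.0
```

```bash
python3 st.py; cat > greedy.py <<'E'
from sim import *
import itertools,time
p=np.load('p.npy'); w=.55
C=[np.array(c,float) for c in itertools.product((-1,0,1),repeat=3) if any(c)]
def tv(R): z=R.as_matrix()[:,2]; return z[:2]/-z[2]
def greedy(T,R,q,n,tgt=(0,0),zmin=.19,rmin=.24,dirs=C):
    out=[]
    for i in range(n):
        best=None
        for d in dirs:
            Tw=T+R.apply(d*.025)
            T1,R1,q1=run(T,R,q,p,w,[d])
            if T1[2]<zmin or T1[2]>.5 or np.hypot(*T1[:2])<rmin or np.abs(q1-q).max()>.2: continue
            c=np.linalg.norm(tv(R1)-tgt)
            if best is None or c<best[0]: best=(c,d,T1,R1,q1)
        if best is None: break
        _,d,T,R,q=best; out.append(d)
    return out,T,R,q
if __name__=='__main__':
    q,P,E=D[-1]; R0=Ro.from_euler('xyz',E); t0=time.time()
    for A in (-.1,.1,.3,.5):
      for z in (.19,.3):
        T=np.array([.40*np.cos(A),.40*np.sin(A),z]); q1=ik(T,R0,np.array(q),p,w); T1,R1=fk2(q1,p); 
        o,T2,R2,q2=greedy(T1,R1,q1,12,zmin=.185); print(A,z,np.round(T1,3),np.round(q1,2),'->',len(o),np.round(T2,3),np.round(tilt(R2),3),np.round(q2,2),round(time.time()-t0))
E
timeout 550 python3 greedy.py
```

```text
37.58 ([0.1135, -0.0035, -0.5707, -0.2833, -0.4211, 2.0925], [0.5733, -0.0787, 0.2112], [3.0753, -0.6038, 0.4315]) [0.607 0.315]
-0.1 0.19 [ 0.398 -0.04   0.19 ] [ 0.49 -0.43 -1.    0.25 -0.41  1.29] -> 12 [ 0.272 -0.015  0.193] [0.389 0.605] [ 1.08 -0.93 -1.02  0.19 -1.14  0.89] 9
-0.1 0.3 [ 0.398 -0.04   0.3  ] [ 0.49 -0.56 -0.8   0.15 -0.74  1.41] -> 12 [0.312 0.007 0.195] [0.457 0.502] [ 0.99 -0.77 -1.02  0.26 -0.93  0.91] 16
0.1 0.19 [0.4   0.04  0.192] [ 0.92 -0.51 -1.02  0.58 -0.63  0.66] -> 12 [0.283 0.097 0.235] [0.345 0.33 ] [ 1.9  -0.96 -0.92  0.34 -1.61  0.1 ] 27
0.1 0.3 [0.398 0.04  0.3  ] [ 0.94 -0.65 -0.82  0.43 -0.93  0.86] -> 12 [0.322 0.079 0.188] [0.428 0.409] [ 1.38 -0.73 -1.02  0.4  -1.07  0.46] 35
0.3 0.19 [0.387 0.12  0.195] [ 1.31 -0.54 -1.02  0.68 -0.86  0.28] -> 12 [0.277 0.114 0.262] [0.346 0.294] [ 2.02 -0.96 -0.87  0.35 -1.71  0.  ] 47
0.3 0.3 [0.382 0.118 0.3  ] [ 1.37 -0.68 -0.83  0.57 -1.16  0.45] -> 12 [0.41  0.245 0.407] [0.607 0.315] [ 1.36 -0.43 -0.52  0.56 -1.2   0.49] 55
0.5 0.19 [0.353 0.194 0.193] [ 1.65 -0.52 -1.02  0.7  -1.04 -0.03] -> 12 [0.279 0.109 0.265] [0.348 0.252] [ 2.01 -0.96 -0.86  0.35 -1.73  0.01] 68
0.5 0.3 [0.351 0.192 0.3  ] [ 1.69 -0.66 -0.83  0.62 -1.32  0.16] -> 12 [0.312 0.108 0.198] [0.443 0.294] [ 1.8  -0.87 -1.02  0.45 -1.41  0.11] 78
```

```bash
python3 - <<'E'
from greedy import *
q,P,E=D[-1]; R=Ro.from_euler('xyz',E)
T1,R1,rows=plan(P,R,[.395,.085,.2],8,[0]*8,1); print(rows,T1)
q1=ik(T1,R1,np.array(q),p,w); T1,R1=fk2(q1,p); print(np.round(q1,2))
o,T2,R2,q2=greedy(T1,R1,q1,8); print(np.array(o).tolist(),np.round(T2,3),np.round(tilt(R2),3),np.round(q2,2))
E
```

```text
[[-0.4, -1.1, -0.3], [-0.4, -1.1, -0.3], [-0.4, -1.1, -0.3], [-0.4, -1.1, -0.3], [-0.4, -1.1, -0.3], [-0.4, -1.1, -0.3], [-0.5, -1.1, -0.3], [-0.4, -1.1, -0.2]] [0.39613651 0.08558885 0.19959086]
[ 1.15 -0.54 -1.02  0.65 -0.78  0.43]
[[-1.0, -1.0, 0.0], [-1.0, -1.0, 0.0], [-1.0, -1.0, 0.0], [-1.0, 0.0, 0.0], [-1.0, 0.0, 0.0], [-1.0, 0.0, 0.0], [-1.0, 1.0, -1.0], [-1.0, -1.0, -1.0]] [0.304 0.123 0.224] [0.445 0.294] [ 2.02 -0.96 -0.97  0.44 -1.63 -0.03]
```

Call:
play_rows --pt "-0.4 -1 -0.3" --pt "-0.4 -1 -0.3" --pt "-0.4 -1 -0.3" --pt "-0.4 -1 -0.3" --pt "-0.4 -1 -0.3" --pt "-0.4 -1 -0.3" --pt "-0.4 -1 -0.3" --pt "-0.5 -1 -0.3" --twist '[0,0,0,0,0,0,0,0]'

```text
t: 38.58
eef_pos: [0.426, 0.0439, 0.2351]
ee_rot: [3.133, -0.566, 0.429]
force: [0.3, -0.8, -2.9]
width: 0.0395
gripper_force: 35.0
```

Call:
play_rows --pt "-0.8 -0.8 0" --pt "-1 -0.8 0" --pt "-1 -0.5 0" --pt "-1 0 0" --twist '[0,0,0,0]'

```text
t: 39.08
eef_pos: [0.3664, 0.0331, 0.2241]
ee_rot: [-3.091, -0.516, 0.432]
force: [-0.2, -0.7, -2.5]
width: 0.0395
gripper_force: 35.0
```

```bash
python3 st.py; cat > g8.py <<'E'
from greedy import *
q,P,E=D[-1]; R=Ro.from_euler('xyz',E)
q1=ik(np.array(P),R,np.array(q),p,w); T1,R1=fk2(q1,p)
o,T2,R2,q2=greedy(T1,R1,q1,8,zmin=.17); print(np.array(o).tolist(),np.round(T2,3),np.round(tilt(R2),3),np.round(q2,2),'yaw',R.as_euler('xyz')[2])
print('out dir in tool', np.round(R.inv().apply([P[0]/np.hypot(P[0],P[1]),P[1]/np.hypot(P[0],P[1]),0]),2))
E
python3 g8.py
```

```text
39.08 ([0.7558, -0.5507, -1.0158, 0.1913, -0.607, 1.1313], [0.3664, 0.0331, 0.2241], [-3.091, -0.5155, 0.4325]) [0.518 0.535]
[[-1.0, 0.0, 0.0], [-1.0, -1.0, 1.0], [-1.0, -1.0, 1.0], [-1.0, -1.0, 1.0], [-1.0, -1.0, 0.0], [-1.0, 0.0, 0.0], [-1.0, -1.0, 1.0], [-1.0, 0.0, 0.0]] [0.297 0.094 0.177] [0.376 0.691] [ 1.26 -0.68 -1.02  0.25 -0.92  0.65] yaw 0.4325000000000001
out dir in tool [0.82 0.36 0.45]
```

```bash
cat > scan.py <<'E'
from greedy import *
q,P,E=D[-1]; R=Ro.from_euler('xyz',E); P=np.array(P)
for rr in (.40,):
 for z in (.18,.25):
  for A in (.5,.7,.9,1.1):
    T,Rr,rows=plan(P,R,[rr*np.cos(A),rr*np.sin(A),z],10,[0]*10,2)
    T1,R1,q1=run(P,R,np.array(q),p,w,rows); s=tilt(R1)
    for i in range(16):
        o=-np.r_[T1[:2]/np.hypot(*T1[:2]),.0]; d=R1.inv().apply(o); d/=np.abs(d).max(); T1,R1,q1=run(T1,R1,q1,p,w,[d])
        if i in(5,10,15): print(z,A,i+1,np.round(s,2),np.round(T1,3),np.round(tilt(R1),3),np.round(q1,2))
E
timeout 300 python3 scan.py
```

```text
0.18 0.5 6 [0.52 0.53] [0.284 0.151 0.205] [0.419 0.554] [ 2.02 -0.96 -1.    0.42 -1.49 -0.02]
0.18 0.5 11 [0.52 0.53] [0.259 0.13  0.205] [0.317 0.603] [ 1.97 -0.96 -0.98  0.31 -1.49  0.04]
0.18 0.5 16 [0.52 0.53] [0.234 0.108 0.205] [0.221 0.721] [ 1.9  -0.96 -0.96  0.2  -1.49  0.12]
0.18 0.7 6 [0.52 0.53] [0.229 0.214 0.205] [0.425 0.449] [ 2.53 -0.96 -1.01  0.37 -1.73 -0.5 ]
0.18 0.7 11 [0.52 0.53] [0.176 0.205 0.205] [0.349 0.247] [ 2.77 -0.96 -0.99  0.21 -1.83 -0.75]
0.18 0.7 16 [0.52 0.53] [0.104 0.184 0.205] [ 0.322 -0.071] [ 3.07 -0.93 -0.98  0.   -1.84 -1.09]
0.18 0.9 6 [0.51 0.54] [0.154 0.242 0.205] [0.452 0.387] [ 3.02 -0.96 -1.01  0.23 -1.91 -0.98]
0.18 0.9 11 [0.51 0.54] [0.082 0.208 0.205] [0.416 0.101] [ 3.07 -0.76 -0.98  0.07 -1.76 -1.1 ]
0.18 0.9 16 [0.51 0.54] [0.04  0.171 0.205] [ 0.414 -0.21 ] [ 3.07 -0.64 -0.96 -0.06 -1.66 -1.12]
0.18 1.1 6 [0.5  0.54] [0.1   0.246 0.205] [0.456 0.381] [ 3.07 -0.8  -1.    0.2  -1.78 -1.07]
0.18 1.1 11 [0.5  0.54] [0.054 0.208 0.205] [0.421 0.088] [ 3.07 -0.67 -0.97  0.07 -1.68 -1.1 ]
0.18 1.1 16 [0.5  0.54] [0.029 0.172 0.205] 
[... 505 characters left out ...]
6 -0.9   0.21 -1.94 -0.77]
0.25 0.7 16 [0.52 0.53] [0.1   0.185 0.25 ] [ 0.339 -0.068] [ 3.07 -0.9  -0.89  0.   -1.92 -1.1 ]
0.25 0.9 6 [0.52 0.53] [0.149 0.244 0.25 ] [0.468 0.378] [ 3.07 -0.96 -0.93  0.22 -2.03 -1.01]
0.25 0.9 11 [0.52 0.53] [0.078 0.208 0.25 ] [0.432 0.096] [ 3.07 -0.76 -0.9   0.07 -1.86 -1.09]
0.25 0.9 16 [0.52 0.53] [0.039 0.171 0.25 ] [ 0.43 -0.2 ] [ 3.07 -0.66 -0.87 -0.05 -1.79 -1.13]
0.25 1.1 6 [0.51 0.54] [0.1   0.248 0.251] [0.468 0.381] [ 3.07 -0.82 -0.91  0.21 -1.9  -1.05]
0.25 1.1 11 [0.51 0.54] [0.054 0.21  0.251] [0.432 0.095] [ 3.07 -0.7  -0.88  0.07 -1.81 -1.1 ]
0.25 1.1 16 [0.51 0.54] [0.03  0.174 0.251] [ 0.429 -0.189] [ 3.07 -0.64 -0.87 -0.05 -1.77 -1.12]
```

```bash
python3 - <<'E'
from greedy import *
q,P,E=D[-1]; R=Ro.from_euler('xyz',E)
A=.55
T,R1,rows=plan(P,R,[.37*np.cos(A),.37*np.sin(A),.2],7,[0]*7,1); print(rows,T)
print(np.round(R.inv().apply([-np.cos(A),-np.sin(A),0]),2))
E
```

```text
[[0.0, -0.9, 0.2], [0.0, -1.0, 0.2], [0.1, -0.9, 0.2], [0.0, -1.0, 0.2], [0.1, -0.9, 0.3], [0.0, -1.0, 0.2], [0.1, -0.9, 0.3]] [0.31655222 0.19381714 0.20029982]
[-0.86  0.09 -0.49]
```

Call:
play_rows --pt "0 -1 0.2" --pt "0 -1 0.2" --pt "0 -1 0.2" --pt "0 -1 0.2" --pt "0 -1 0.2" --pt "0 -0.9 0.2" --pt "0 -0.7 0.2" --twist '[0,0,0,0,0,0,0]'

```text
t: 39.95
eef_pos: [0.343, 0.1763, 0.2441]
ee_rot: [-3.05, -0.456, 0.436]
force: [-0.3, -0.3, -3.0]
width: 0.0395
gripper_force: 35.0
```

Call:
play_rows --pt "-1 0.1 -0.5" --pt "-1 0.1 -0.5" --pt "-1 0.1 -0.5" --pt "-1 0.1 -0.5" --twist '[0,0,0,0]'

```text
t: 40.45
eef_pos: [0.2906, 0.1362, 0.2628]
ee_rot: [-3.008, -0.426, 0.443]
force: [-0.6, 0.6, -2.6]
width: 0.0395
gripper_force: 35.0
```

```bash
python3 st.py; python3 g8.py
```

```text
40.45 ([1.5986, -0.828, -1.0158, 0.3678, -1.1039, 0.3231], [0.2906, 0.1362, 0.2628], [-3.0083, -0.4258, 0.4427]) [0.445 0.757]
[[-1.0, 0.0, -1.0], [-1.0, -1.0, -1.0], [-1.0, -1.0, -1.0], [-1.0, -1.0, -1.0], [-1.0, -1.0, -1.0], [-1.0, -1.0, -1.0], [-1.0, 0.0, -1.0], [-1.0, 0.0, -1.0]] [0.197 0.186 0.4  ] [0.268 1.042] [ 2.2  -0.9  -0.56  0.25 -1.79 -0.07] yaw 0.44269999999999987
out dir in tool [0.91 0.06 0.41]
```

```bash
cat > var.py <<'E'
from greedy import *
import sim
def find(t0): return [d for d in D if np.allclose(d[1],t0,atol=1e-4)][0]
A0=find([.5733,-.0787,.2112]);A1=find([.3664,.0331,.2241]);B1=find([.2906,.1362,.2628]);C0=find([.7408,.313,.4339]);C1=find([.8393,.3567,.4948])
segs=[(A0,[[-.4,-1,-.3]]*7+[[-.5,-1,-.3],[-.8,-.8,0],[-1,-.8,0],[-1,-.5,0],[-1,0,0]],A1),
(A1,[[0,-1,.2]]*5+[[0,-.9,.2],[0,-.7,.2]]+[[-1,.1,-.5]]*4,B1),
(C0,[[-1,1,-1]]*2+[[-1,1,-.9]]*2+[[-1,1,-.8]]*2+[[-1,1,-.7]]*2,C1)]
def jac(q):
    T,R=fk2(q,p); J=np.zeros((6,6))
    for i in range(6):
        d=q.copy(); d[i]+=1e-5; T2,R2=fk2(d,p); J[:3,i]=(T2-T)/1e-5; J[3:,i]=(R2*R.inv()).as_rotvec()/1e-5
    return T,R,J
def dls(T0,R0,q,w,lam,n,m=.008):
    for _ in range(n):
        T,R,J=jac(q); e=np.r_[T0-T,w*(R0*R.inv()).as_rotvec()]; J[3:]*=w
        q=np.clip(q+J.T@np.linalg.solve(J@J.T+lam**2*np.eye(6),e),lo+m,hi-m)
    return q
def runv(s,rows,f):
    q=np.array(s[0]);R=Ro.from_euler('xyz',s[2]);T=np.array(s[1])
    q=ik(T,R,q,p,.55); T,R=fk2(q,p)
    for r in rows:
        q=f(T+R.apply(np.array(r)*.025),R,q); T,R=fk2(q,p)
    return T,R,q
if __name__=='__main__':
    F={f'opt{w}':(lambda T,R,q,w=w:ik(T,R,q,p,w)) for w in (.3,.55,1)}
    for w in (.1,.3,.5,1.):
        for lam in (.02,.05,.1):
            for n in (5,20,60): F[f'dls w{w} l{lam} n{n}']=lambda T,R,q,w=w,lam=lam,n=n:dls(T,R,q,w,lam,n)
    for s in segs: print('meas',s[2][1],np.round(tv(Ro.from_euler('xyz',s[2][2])),3),s[2][0])
    for k,f in F.items():
        o=[]
        for s in segs:
            T,R,q=runv(s[0],s[1],f); o.append((np.linalg.norm(T-s[2][1]),np.linalg.norm(tv(R)-tv(Ro.from_euler('xyz',s[2][2]))),tv(R)))
        print(k,[(round(a,3),round(b,3),np.round(c,2).tolist()) for a,b,c in o])
E
timeout 400 python3 var.py
```

```text
meas [0.3664, 0.0331, 0.2241] [0.49 0.29] [0.7558, -0.5507, -1.0158, 0.1913, -0.607, 1.1313]
meas [0.2906, 0.1362, 0.2628] [0.347 0.327] [1.5986, -0.828, -1.0158, 0.3678, -1.1039, 0.3231]
meas [0.8393, 0.3567, 0.4948] [0.158 0.07 ] [0.6281, 0.7736, 1.251, 0.0379, -1.8803, -2.5574]
opt0.3 [(np.float64(0.072), np.float64(0.128), [0.46, 0.17]), (np.float64(0.07), np.float64(0.155), [0.31, 0.18]), (np.float64(0.08), np.float64(0.265), [0.39, 0.19])]
opt0.55 [(np.float64(0.062), np.float64(0.121), [0.56, 0.19]), (np.float64(0.069), np.float64(0.109), [0.41, 0.24]), (np.float64(0.006), np.float64(0.022), [0.15, 0.09])]
opt1 [(np.float64(0.06), np.float64(0.157), [0.62, 0.21]), (np.float64(0.072), np.float64(0.126), [0.46, 0.27]), (np.float64(0.031), np.float64(0.125), [0.04, 0.04])]
dls w0.1 l0.02 n5 [(np.float64(0.104), np.float64(0.08), [0.48, 0.37]), (np.float64(0.086), np.float64(0.251), [0.16, 0.16]), (np.float64(0.605), np.float64(1.804), [1.59, 1.17])]
dls w0.1 l0.02 n20 [(np.float64(0.109), np.float64(0.018), [0.47, 0.28]), (np.float64(0.087), np.float64(0.262), [0.19, 0.11]), (np.
[... 5490 characters left out ...]
p.float64(0.125), np.float64(0.188), [0.65, 0.39]), (np.float64(0.077), np.float64(0.103), [0.45, 0.3]), (np.float64(0.562), np.float64(2.72), [2.42, 1.58])]
dls w1.0 l0.1 n5 [(np.float64(0.106), np.float64(0.261), [0.72, 0.41]), (np.float64(0.059), np.float64(0.103), [0.45, 0.32]), (np.float64(0.419), np.float64(2.456), [-1.91, -1.26])]
dls w1.0 l0.1 n20 [(np.float64(0.126), np.float64(0.199), [0.66, 0.39]), (np.float64(0.075), np.float64(0.103), [0.45, 0.3]), (np.float64(0.42), np.float64(2.485), [-1.93, -1.27])]
dls w1.0 l0.1 n60 [(np.float64(0.124), np.float64(0.19), [0.66, 0.38]), (np.float64(0.076), np.float64(0.104), [0.45, 0.3]), (np.float64(0.42), np.float64(2.485), [-1.93, -1.27])]
```

```bash
cat > mv.py <<'E'
import sys
from sim import *
from data import D
x,y,z,n=map(float,sys.argv[1:5]); q,P,E=D[-1]; R=Ro.from_euler('xyz',E); n=int(n)
T,R1,rows=plan(P,R,[x,y,z],n,[0]*n,1); print(rows,np.round(T,3))
A=np.arctan2(T[1],T[0]); print('az',round(A,2),'inward',np.round(R.inv().apply([-np.cos(A),-np.sin(A),0]),2),'down',np.round(R.inv().apply([0,0,-1]),2))
E
python3 mv.py .21 .31 .25 7
```

```text
[[-0.0, -1.1, 0.2], [-0.0, -1.1, 0.2], [-0.0, -1.1, 0.2], [-0.0, -1.1, 0.2], [-0.1, -1.0, 0.2], [-0.0, -1.1, 0.3], [-0.1, -1.0, 0.2]] [0.209 0.309 0.25 ]
az 0.98 inward [-0.78  0.46 -0.42] down [-0.41  0.12  0.9 ]
```

Call:
play_rows --pt "0 -1 0.2" --pt "0 -1 0.2" --pt "0 -1 0.2" --pt "0 -1 0.2" --pt "0 -1 0.2" --pt "0 -1 0.2" --pt "0 -1 0.2" --pt "0 0 0" --twist '[0,0,0,0,0,0,0,0]'

```text
t: 41.45
eef_pos: [0.2328, 0.2953, 0.2562]
ee_rot: [-3.022, -0.41, 0.419]
force: [-0.0, -0.8, -3.6]
width: 0.0393
gripper_force: 35.0
```

```bash
python3 st.py; python3 mv.py .21 .31 .20 2
```

```text
41.45 ([1.8473, -0.5075, -1.0003, 0.4796, -0.9466, -0.0907], [0.2328, 0.2953, 0.2562], [-3.0219, -0.4096, 0.4191]) [0.426 0.712]
[[-0.7, -0.3, 1.0], [-0.7, -0.4, 0.9]] [0.21  0.311 0.201]
az 0.98 inward [-0.78  0.48 -0.4 ] down [-0.4   0.11  0.91]
```

Call:
play_rows --pt "-1 0.6 0" --pt "-1 0.6 0" --pt "-1 0.6 0" --pt "-1 0.6 0" --pt "0 0 0" --twist '[0,0,0,0,0]'

```text
t: 42.08
eef_pos: [0.1901, 0.2412, 0.2521]
ee_rot: [-3.038, -0.36, 0.431]
force: [-1.4, -0.1, -2.9]
width: 0.0391
gripper_force: 35.0
```

```bash
python3 st.py; python3 mv.py .18 .26 .22 2
```

```text
42.08 ([2.5317, -0.8574, -1.0164, 0.3631, -1.5095, -0.5509], [0.1901, 0.2412, 0.2521], [-3.0377, -0.3597, 0.4315]) [0.374 0.719]
[[-0.3, -0.4, 0.6], [-0.2, -0.3, 0.7]] [0.181 0.26  0.219]
az 0.96 inward [-0.81  0.47 -0.35] down [-0.35  0.1   0.93]
```

```bash
cat > opt.py <<'E'
from greedy import *
q,P,E=D[-1]; R=Ro.from_euler('xyz',E); q0=ik(np.array(P),R,np.array(q),p,w); T0,R0=fk2(q0,p)
for A in (.2,.5,.8,1.1,1.4):
  for dn in (0,.5,1.5):
    T1,R1,q1=T0,R0,q0; o=[]
    for i in range(8):
        d=R1.inv().apply([-np.cos(A),-np.sin(A),-dn]); d/=np.abs(d).max(); T1,R1,q1=run(T1,R1,q1,p,w,[d])
    print(A,dn,np.round(T1,3),np.round(tilt(R1),3),np.round(tv(R1),2),np.round(q1,2),'row',np.round(d,1))
E
python3 opt.py
```

```text
0.2 0 [-0.011  0.257  0.252] [0.328 0.599] [0.28 0.19] [ 3.07 -0.66 -0.84  0.2  -1.65 -1.07] row [-1.  -0.3 -0.3]
0.2 0.5 [0.018 0.256 0.172] [0.331 0.612] [0.28 0.2 ] [ 3.07 -0.67 -1.02  0.21 -1.48 -1.1 ] row [-1.  -0.2  0.2]
0.2 1.5 [0.067 0.302 0.115] [0.283 0.513] [0.25 0.14] [ 2.45 -0.3  -1.02  0.32 -0.98 -0.63] row [-1.  -0.1  0.9]
0.5 0 [0.028 0.24  0.252] [0.296 0.496] [0.27 0.15] [ 3.07 -0.77 -0.86  0.16 -1.73 -1.05] row [-1.   0.1 -0.3]
0.5 0.5 [0.052 0.242 0.179] [0.3   0.532] [0.27 0.16] [ 3.07 -0.8  -1.02  0.17 -1.6  -1.07] row [-1.   0.1  0.2]
0.5 1.5 [0.097 0.277 0.133] [0.259 0.487] [0.23 0.12] [ 2.39 -0.42 -1.02  0.28 -1.08 -0.52] row [-1.   0.1  0.9]
0.8 0 [0.08  0.222 0.252] [0.256 0.39 ] [0.24 0.1 ] [ 3.07 -0.94 -0.87  0.12 -1.87 -1.04] row [-1.   0.4 -0.3]
0.8 0.5 [0.103 0.226 0.179] [0.258 0.464] [0.24 0.12] [ 2.92 -0.91 -1.02  0.16 -1.67 -0.91] row [-1.   0.3  0.2]
0.8 1.5 [0.14  0.252 0.141] [0.228 0.481] [0.21 0.11] [ 2.21 -0.49 -1.02  0.25 -1.09 -0.32] row [-1.   0.3  1. ]
1.1 0 [0.192 0.157 0.252] [0.181 0.512] [0.16 0.09] [ 2.31 -0.96 -0.86  0.18 -1.71 -0.27] row [-1.   0.8 -0.2]
1.1 0.5 [0.187 0.173 0.176] [0.205 0.546] [0.18 0.11] [ 2.34 -0.93 -1.02  0.2  -1.52 -0.34] row [-1.   0.7  0.3]
1.1 1.5 [0.202 0.215 0.135] [0.197 0.551] [0.17 0.1 ] [ 1.84 -0.46 -1.02  0.23 -0.97  0.05] row [-0.9  0.5  1. ]
1.4 0 [0.247 0.07  0.252] [0.248 0.762] [0.18 0.18] [ 1.65 -0.96 -0.87  0.19 -1.51  0.37] row [-0.7  1.  -0.2]
1.4 0.5 [0.249 0.082 0.173] [0.238 0.758] [0.18 0.17] [ 1.5  -0.8  -1.02  0.17 -1.18  0.47] row [-0.8  1.   0.3]
1.4 1.5 [0.262 0.171 0.118] [0.201 0.699] [0.16 0.13] [ 1.42 -0.36 -1.02  0.19 -0.77  0.47] row [-0.7  0.7  1. ]
```

Call:
play_rows --pt "-1 0.8 0" --pt "-1 0.8 0.1" --pt "-1 0.8 0.1" --pt "-1 0.8 0.1" --pt "-1 0.8 0.2" --pt "-1 0.8 0.2" --twist '[0,0,0,0,0,0]'

```text
t: 42.82
eef_pos: [0.1793, 0.2099, 0.2208]
ee_rot: [-3.136, -0.284, 0.458]
force: [0.3, 0.2, -3.6]
width: 0.0394
gripper_force: 35.0
```

```bash
python3 st.py; python3 opt.py
```

```text
42.83 ([2.5642, -0.8476, -1.0161, 0.247, -1.5459, -0.559], [0.1793, 0.2099, 0.2208], [-3.1355, -0.2844, 0.4576]) [0.284 0.479]
0.2 0 [-0.021  0.222  0.221] [0.254 0.293] [0.25 0.07] [ 3.07 -0.64 -0.89  0.09 -1.56 -1.06] row [-1.  -0.3 -0.3]
0.2 0.5 [0.    0.225 0.157] [0.251 0.294] [0.25 0.07] [ 3.02 -0.6  -1.02  0.1  -1.38 -1.03] row [-1.  -0.2  0.2]
0.2 1.5 [0.045 0.281 0.084] [0.216 0.075] [0.22 0.02] [ 2.42 -0.18 -1.02  0.2  -0.89 -0.54] row [-1.  -0.3  1. ]
0.5 0 [0.018 0.205 0.221] [0.235 0.13 ] [0.24 0.03] [ 3.07 -0.76 -0.91  0.05 -1.65 -1.05] row [-1.   0.1 -0.2]
0.5 0.5 [0.035 0.206 0.171] [0.23  0.169] [0.23 0.04] [ 3.07 -0.78 -1.02  0.05 -1.55 -1.06] row [-1.   0.   0.2]
0.5 1.5 [0.077 0.256 0.11 ] [ 0.196 -0.007] [ 0.2 -0. ] [ 2.35 -0.31 -1.02  0.16 -1.01 -0.43] row [-1. -0.  1.]
0.8 0 [0.067 0.188 0.221] [ 0.212 -0.058] [ 0.22 -0.01] [ 3.07 -0.92 -0.93  0.   -1.78 -1.05] row [-1.   0.4 -0.2]
0.8 0.5 [0.085 0.191 0.175] [0.2   0.009] [0.2 0. ] [ 2.95 -0.91 -1.02  0.04 -1.65 -0.94] row [-1.   0.3  0.3]
0.8 1.5 [0.126 0.228 0.125] [ 0.169 -0.067] [ 0.17 -0.01] [ 2.18 -0.41 -1.02  0.15 -1.07 -0.24] row [-0.9  0.2  1. ]
1.1 0 [0.171 0.134 0.221] [ 0.145 -0.217] [ 0.14 -0.03] [ 2.43 -0.96 -0.92  0.07 -1.74 -0.4 ] row [-1.   0.8 -0.1]
1.1 0.5 [0.17  0.142 0.172] [ 0.146 -0.083] [ 0.15 -0.01] [ 2.39 -0.92 -1.02  0.09 -1.59 -0.38] row [-1.   0.7  0.5]
1.1 1.5 [0.189 0.191 0.128] [ 0.143 -0.011] [ 0.14 -0.  ] [ 1.86 -0.43 -1.02  0.16 -1.03  0.08] row [-0.7  0.4  1. ]
1.4 0 [0.237 0.046 0.221] [0.157 0.31 ] [0.15 0.05] [ 1.73 -0.96 -0.92  0.16 -1.59  0.3 ] row [-0.7  1.  -0.1]
1.4 0.5 [0.238 0.043 0.167] [0.142 0.318] [0.14 0.04] [ 1.47 -0.79 -1.02  0.14 -1.29  0.52] row [-0.8  1.   0.5]
1.4 1.5 [0.241 0.155 0.119] [0.14 0.18] [0.14 0.03] [ 1.53 -0.38 -1.02  0.17 -0.91  0.39] row [-0.6  0.5  1. ]
```

Call:
play_rows --pt "-0.9 1 0.3" --pt "-0.9 1 0.3" --pt "-0.9 1 0.3" --pt "-0.9 1 0.3" --pt "-0.9 1 0.4" --pt "-0.9 1 0.4" --twist '[0,0,0,0,0,0]'

```text
t: 43.58
eef_pos: [0.2124, 0.1244, 0.1945]
ee_rot: [3.084, -0.167, 0.467]
force: [-0.5, 0.6, -2.4]
width: 0.0395
gripper_force: 35.0
```

```bash
python3 st.py; sed -i 's/(.2,.5,.8,1.1,1.4)/(-1.0,-.6,-.2,.2,.6,1.0,1.4)/;s/range(8)/range(6)/' opt.py; python3 opt.py
```

```text
43.58 ([2.2346, -0.8813, -1.0162, 0.1521, -1.5265, -0.2157], [0.2124, 0.1244, 0.1945], [3.0839, -0.1669, 0.4666]) [0.177 0.132]
-1.0 0 [0.131 0.252 0.194] [0.177 0.132] [0.18 0.02] [ 2.12 -0.47 -0.88  0.17 -1.24 -0.15] row [-0.1 -1.  -0.1]
-1.0 0.5 [0.133 0.248 0.121] [0.177 0.132] [0.18 0.02] [ 2.12 -0.36 -1.01  0.19 -1.   -0.2 ] row [-0.2 -1.   0.4]
-1.0 1.5 [0.178 0.247 0.07 ] [ 0.145 -0.079] [ 0.15 -0.01] [ 1.83 -0.13 -1.02  0.2  -0.74  0.05] row [-0.2 -0.8  1. ]
-0.6 0 [0.073 0.225 0.195] [0.173 0.113] [0.17 0.02] [ 2.54 -0.63 -0.93  0.11 -1.4  -0.54] row [-0.5 -1.  -0.1]
-0.6 0.5 [0.084 0.236 0.13 ] [0.162 0.028] [0.16 0.  ] [ 2.37 -0.45 -1.02  0.13 -1.12 -0.41] row [-0.6 -1.   0.4]
-0.6 1.5 [0.156 0.237 0.086] [ 0.133 -0.227] [ 0.13 -0.03] [ 1.92 -0.21 -1.02  0.15 -0.84  0.01] row [-0.5 -0.7  1. ]
-0.2 0 [0.044 0.193 0.194] [ 0.154 -0.057] [ 0.15 -0.01] [ 2.95 -0.83 -0.97  0.02 -1.58 -0.92] row [-1.  -0.8 -0.2]
-0.2 0.5 [0.064 0.206 0.15 ] [ 0.144 -0.182] [ 0.14 -0.03] [ 2.57 -0.6  -1.02  0.06 -1.29 -0.56] row [-1.  -0.8  0.4]
-0.2 1.5 [0.151 0.212 0.109] [ 0.12  -0.386] [ 0.1
[... 761 characters left out ...]
1. ]
1.0 0 [0.213 0.014 0.194] [ 0.075 -0.228] [ 0.07 -0.02] [ 1.67 -0.96 -0.97  0.07 -1.59  0.36] row [-1.   0.6 -0. ]
1.0 0.5 [0.214 0.023 0.169] [ 0.076 -0.213] [ 0.07 -0.02] [ 1.62 -0.89 -1.02  0.07 -1.46  0.4 ] row [-1.   0.5  0.5]
1.0 1.5 [0.238 0.079 0.133] [ 0.079 -0.299] [ 0.08 -0.02] [ 1.36 -0.49 -1.02  0.09 -1.05  0.63] row [-0.7  0.3  1. ]
1.4 0 [ 0.226 -0.045  0.195] [0.128 0.066] [0.13 0.01] [ 1.32 -0.96 -0.97  0.12 -1.52  0.71] row [-0.7  1.  -0. ]
1.4 0.5 [ 0.241 -0.053  0.15 ] [0.105 0.097] [0.1  0.01] [ 0.83 -0.61 -1.02  0.08 -1.08  1.16] row [-0.8  1.   0.6]
1.4 1.5 [0.267 0.051 0.119] [ 0.089 -0.086] [ 0.09 -0.01] [ 1.12 -0.4  -1.02  0.1  -0.92  0.85] row [-0.5  0.5  1. ]
```

Call:
play_rows --pt "-1 0.7 0.5" --pt "-1 0.7 0.5" --pt "-1 0.7 0.5" --pt "-1 0.7 0.5" --pt "-1 0.6 0.5" --pt "-1 0.6 0.5" --twist '[0,0,0,0,0,0]'

```text
t: 44.32
eef_pos: [0.2136, 0.0021, 0.172]
ee_rot: [3.096, -0.046, 0.459]
force: [0.5, -0.5, -1.9]
width: 0.0396
gripper_force: 35.0
```

```bash
python3 st.py; python3 opt.py | grep -v ' 0 \['
```

```text
44.33 ([1.6741, -0.9032, -1.0163, 0.0594, -1.4842, 0.3486], [0.2136, 0.0021, 0.172], [3.0964, -0.0463, 0.4588]) [ 0.065 -0.315]
-1.0 0.5 [0.168 0.142 0.141] [ 0.042 -0.996] [ 0.02 -0.04] [ 1.79 -0.55 -1.02  0.02 -1.14  0.23] row [-0.1 -1.   0.5]
-1.0 1.5 [0.23  0.111 0.092] [ 0.045 -1.937] [-0.02 -0.04] [ 1.29 -0.25 -1.02 -0.01 -0.84  0.74] row [-0.1 -0.7  1. ]
-0.6 0.5 [0.14  0.126 0.16 ] [ 0.049 -1.769] [-0.01 -0.05] [ 2.03 -0.73 -1.02 -0.03 -1.32  0.01] row [-0.5 -1.   0.5]
-0.6 1.5 [0.218 0.083 0.114] [ 0.053 -2.256] [-0.03 -0.04] [ 1.27 -0.37 -1.02 -0.02 -0.97  0.77] row [-0.3 -0.6  1. ]
-0.2 0.5 [0.148 0.073 0.17 ] [ 0.084 -2.479] [-0.07 -0.05] [ 1.97 -0.9  -1.02 -0.08 -1.48  0.06] row [-1.  -0.8  0.7]
-0.2 1.5 [0.215 0.036 0.129] [ 0.055 -2.54 ] [-0.05 -0.03] [ 1.15 -0.46 -1.02 -0.03 -1.06  0.89] row [-0.5 -0.4  1. ]
0.2 0.5 [ 0.171 -0.036  0.169] [ 0.055 -2.944] [-0.05 -0.01] [ 1.34 -0.92 -1.02 -0.05 -1.49  0.7 ] row [-1.  -0.3  0.6]
0.2 1.5 [ 0.217 -0.02   0.131] [ 0.05  -2.813] [-0.05 -0.02] [ 0.9  -0.48 -1.02 -0.03 -1.07  1.14] row [-0.6 -0.2  1. ]
0.6 0.5 [ 0.161 -0.102  0.165] [0.016 3.091] [-0.02  0.  ] [ 0.82 -0.82 -1.02 -0.01 -1.38  1.22] row [-1.   0.1  0.5]
0.6 1.5 [ 0.223 -0.068  0.119] [ 0.037 -3.02 ] [-0.04 -0.  ] [ 0.62 -0.4  -1.02 -0.02 -0.98  1.42] row [-0.6  0.1  1. ]
1.0 0.5 [ 0.164 -0.16   0.138] [ 0.014 -0.085] [ 0.01 -0.  ] [ 0.22 -0.53 -1.02  0.   -1.06  1.8 ] row [-1.   0.6  0.6]
1.0 1.5 [ 0.235 -0.098  0.099] [ 0.02  -3.052] [-0.02 -0.  ] [ 0.44 -0.29 -1.02 -0.01 -0.86  1.6 ] row [-0.6  0.3  1. ]
1.4 0.5 [ 0.2   -0.191  0.099] [ 0.043 -0.317] [ 0.04 -0.01] [ 0.02 -0.27 -1.01  0.02 -0.79  1.99] row [-0.8  1.   0.6]
1.4 1.5 [ 0.254 -0.109  0.078] [ 0.006 -1.703] [-0.   -0.01] [ 0.37 -0.18 -1.02  0.01 -0.74  1.66] row [-0.4  0.5  1. ]
```

Call:
play_rows --pt "-0.9 0 0.7" --pt "-0.9 0 0.7" --pt "-0.9 0 0.7" --pt "-0.9 0 0.7" --pt "0 0 0" --twist '[0,0,0,0,0]'

```text
t: 44.95
eef_pos: [0.1833, -0.0414, 0.157]
ee_rot: [3.134, 0.022, 0.455]
force: [0.5, -0.9, -2.3]
width: 0.0394
gripper_force: 35.0
```

```bash
python3 st.py; python3 -c "
from greedy import *
print(tv(Ro.from_euler('xyz',D[-1][2])))"
```

```text
44.95 ([1.4672, -0.9147, -1.0164, -0.0146, -1.487, 0.5596], [0.1833, -0.0414, 0.157], [3.1341, 0.0218, 0.4545]) [ 0.023 -2.356]
[-0.01629976 -0.01630573]
```

Call:
play_rows --pt "0.8 0 -1" --pt "1 -0.2 -0.8" --pt "1 -0.2 -0.6" --pt "1 -0.2 -0.2" --pt "1 -0.2 0" --pt "1 -0.2 0" --pt "1 -0.2 0" --pt "1 -0.2 0" --twist '[0,0,0,0,0,0,0,0]'

```text
t: 45.95
eef_pos: [0.2987, 0.0633, 0.2153]
ee_rot: [3.129, -0.002, 0.459]
force: [0.3, -0.7, -2.6]
width: 0.0398
gripper_force: 35.0
```

Call:
play_rows --pt "1 -0.2 0" --pt "1 -0.2 0" --pt "1 -0.2 0" --pt "1 -0.2 0" --pt "1 -0.2 0" --pt "1 -0.2 0" --pt "1 -0.2 0" --pt "0.8 -0.2 0" --twist '[0,0,0,0,0,0,0,0]'

```text
t: 46.95
eef_pos: [0.3721, 0.1563, 0.298]
ee_rot: [3.119, -0.083, 0.458]
force: [0.3, -0.2, -3.4]
width: 0.0396
gripper_force: 35.0
```

```bash
python3 st.py; python3 mv.py .527 .2133 .21 1
```

```text
46.95 ([3.0179, -1.4313, -0.5156, 0.0485, -2.5675, -0.95], [0.3721, 0.1563, 0.298], [3.1188, -0.0826, 0.4583]) [0.086 0.189]
[[6.3, 0.6, 4.1]] [0.528 0.214 0.209]
az 0.38 inward [-0.99 -0.07 -0.08] down [-0.08 -0.02  1.  ]
```

```bash
cat > path.py <<'E'
from greedy import *
def follow(wps,s=None,v=True):
    q,P,E=s or D[-1]; R=Ro.from_euler('xyz',E); q=ik(np.array(P),R,np.array(q),p,w); T,R=fk2(q,p); n=0; allr=[]
    for W,k in wps:
        for i in range(k):
            r=R.inv().apply((np.array(W)-T)/(k-i))/.025; r=np.round(r/max(1,np.abs(r).max()),1); allr.append(r.tolist())
            qo=q; T,R,q=run(T,R,q,p,w,[r]); n+=1
        if v: print(n,np.round(T,3),np.round(tv(R),3),np.round(q,2),'max dq',np.round(np.abs(q-qo).max(),2))
    return T,R,q,allr
if __name__=='__main__':
    for x in (.225,.21,.195):
      for y0 in (-.06,-.1):
        print(x,y0); follow([([.31,.07,.24],4),([x,y0,.19],8),([x,.0,.19],4),([x,.1,.19],5),([.527,.213,.215],14)])
E
python3 path.py
```

```text
0.225 -0.06
4 [0.303 0.07  0.245] [0.136 0.036] [ 2.56 -1.43 -0.79  0.14 -2.3  -0.45] max dq 0.09
12 [ 0.224 -0.06   0.189] [0.136 0.036] [ 1.38 -1.08 -0.98  0.13 -1.61  0.65] max dq 0.19
16 [0.23  0.    0.191] [0.123 0.038] [ 1.51 -0.96 -0.98  0.12 -1.51  0.52] max dq 0.09
21 [0.224 0.1   0.189] [0.122 0.038] [ 1.64 -0.73 -0.96  0.13 -1.31  0.35] max dq 0.06
35 [0.527 0.213 0.215] [0.122 0.038] [ 0.76  0.14 -0.35  0.07 -0.97  1.23] max dq 0.05
0.225 -0.1
4 [0.303 0.07  0.245] [0.136 0.036] [ 2.56 -1.43 -0.79  0.14 -2.3  -0.45] max dq 0.09
12 [ 0.225 -0.101  0.19 ] [0.136 0.036] [ 1.48 -1.27 -0.96  0.14 -1.83  0.59] max dq 0.11
16 [ 0.23  -0.002  0.191] [0.124 0.038] [ 1.5  -0.96 -0.98  0.12 -1.5   0.53] max dq 0.13
21 [0.224 0.1   0.189] [0.122 0.038] [ 1.64 -0.73 -0.96  0.13 -1.31  0.35] max dq 0.06
35 [0.527 0.213 0.215] [0.122 0.038] [ 0.76  0.14 -0.35  0.07 -0.97  1.23] max dq 0.05
0.21 -0.06
4 [0.303 0.07  0.245] [0.136 0.036] [ 2.56 -1.43 -0.79  0.14 -2.3  -0.45] max dq 0.09
12 [ 0.215 -0.063  0.19 ] [0.127 0.04 ] [ 1.16 -0.96 -0.98  0.1  -1.46  0.86] max dq 0.11
16 [ 0.221 -0
[... 900 characters left out ...]
.002  0.19 ] [0.067 0.054] [ 1.47 -0.96 -0.98  0.06 -1.49  0.56] max dq 0.08
21 [0.196 0.101 0.191] [0.06  0.054] [ 1.8  -0.83 -0.97  0.07 -1.39  0.22] max dq 0.06
35 [0.527 0.213 0.214] [0.06  0.054] [ 0.72  0.16 -0.31 -0.   -1.02  1.31] max dq 0.05
0.195 -0.1
4 [0.303 0.07  0.245] [0.136 0.036] [ 2.56 -1.43 -0.79  0.14 -2.3  -0.45] max dq 0.09
12 [ 0.196 -0.1    0.191] [0.131 0.039] [ 0.94 -0.96 -0.98  0.08 -1.44  1.08] max dq 0.13
16 [ 0.215 -0.017  0.191] [0.086 0.055] [ 1.39 -0.96 -0.98  0.07 -1.48  0.64] max dq 0.1
21 [0.195 0.102 0.189] [0.072 0.053] [ 1.93 -0.9  -0.98  0.09 -1.47  0.1 ] max dq 0.06
35 [0.527 0.213 0.214] [0.072 0.053] [ 0.73  0.16 -0.32  0.01 -1.01  1.29] max dq 0.05
```

```bash
python3 - <<'E'
from path import *
for x in (.185,.17):
    r=follow([([.31,.07,.26],3),([x,-.06,.19],7),([x,-.01,.185],3),([x-.01,.08,.185],4),([.527,.213,.215],14)])[3]; print(r[:17])
E
```

```text
3 [0.307 0.07  0.261] [0.122 0.033] [ 2.59 -1.43 -0.75  0.13 -2.33 -0.48] max dq 0.12
10 [ 0.206 -0.06   0.194] [0.093 0.042] [ 1.18 -0.96 -0.97  0.07 -1.49  0.85] max dq 0.1
13 [ 0.205 -0.015  0.186] [0.052 0.052] [ 1.4  -0.96 -0.99  0.04 -1.48  0.63] max dq 0.08
17 [0.187 0.078 0.186] [0.021 0.046] [ 1.91 -0.96 -0.99  0.04 -1.51  0.12] max dq 0.13
31 [0.512 0.208 0.214] [0.021 0.046] [ 0.73  0.16 -0.32 -0.02 -1.05  1.32] max dq 0.06
[[-0.9, 0.7, 0.9], [-0.8, 0.7, 0.9], [-0.8, 0.6, 1.0], [-1.0, 0.3, 0.3], [-1.0, 0.4, 0.3], [-1.0, 0.3, 0.3], [-1.0, 0.4, 0.3], [-1.0, 0.3, 0.3], [-1.0, 0.3, 0.2], [-1.0, 0.0, 0.2], [0.0, -0.7, 0.1], [-0.1, -0.9, 0.1], [-0.4, -1.0, 0.1], [0.2, -1.0, 0.0], [0.1, -1.0, 0.0], [-0.1, -1.0, 0.1], [-0.3, -1.0, 0.0]]
3 [0.307 0.07  0.261] [0.122 0.033] [ 2.59 -1.43 -0.75  0.13 -2.33 -0.48] max dq 0.12
10 [ 0.207 -0.053  0.196] [0.088 0.042] [ 1.22 -0.96 -0.97  0.07 -1.5   0.81] max dq 0.09
13 [ 0.199 -0.019  0.187] [0.037 0.054] [ 1.38 -0.96 -0.99  0.03 -1.49  0.65] max dq 0.06
17 [0.183 0.071 0.186] [0.   0.05] [ 1.86 -0.96 -0.99  0.01 -1.5   0.17] max dq 0.12
31 [0.507 0.203 0.212] [0.   0.05] [ 0.71  0.16 -0.32 -0.04 -1.06  1.34] max dq 0.05
[[-0.9, 0.7, 0.9], [-0.8, 0.7, 0.9], [-0.8, 0.6, 1.0], [-1.0, 0.3, 0.3], [-1.0, 0.3, 0.3], [-1.0, 0.3, 0.3], [-1.0, 0.3, 0.2], [-1.0, 0.3, 0.3], [-1.0, 0.2, 0.2], [-1.0, -0.0, 0.2], [-0.2, -0.7, 0.1], [-0.4, -0.9, 0.1], [-0.6, -1.0, 0.1], [0.1, -1.0, 0.1], [-0.0, -1.0, 0.0], [-0.1, -1.0, 0.1], [-0.3, -1.0, 0.0]]
```

Execute the return segment.

Call:
play_rows --pt "-0.9 0.7 0.9" --pt "-0.8 0.7 0.9" --pt "-0.8 0.6 1" --pt "-1 0.3 0.3" --pt "-1 0.3 0.3" --pt "-1 0.3 0.3" --pt "-1 0.3 0.2" --pt "-1 0.3 0.3" --twist '[0,0,0,0,0,0,0,0]'

```text
t: 47.95
eef_pos: [0.245, -0.0056, 0.186]
ee_rot: [3.119, -0.091, 0.46]
force: [-1.2, -0.9, -3.3]
width: 0.0397
gripper_force: 35.0
```

```bash
python3 st.py; python3 - <<'E'
from path import *
print(tv(Ro.from_euler('xyz',D[-1][2])))
for x in (.185,.165):
    r=follow([([x,-.05,.185],3),([x,-.01,.185],3),([x-.01,.08,.185],4),([.527,.213,.215],14)])[3]; print(r[:10])
E
```

```text
47.95 ([1.9645, -1.1428, -0.9756, 0.0941, -1.7539, 0.0815], [0.245, -0.0056, 0.186], [3.1188, -0.0912, 0.4599]) [0.094 0.215]
[0.09211206 0.02007929]
3 [ 0.203 -0.052  0.184] [0.069 0.027] [ 1.25 -0.96 -0.99  0.06 -1.49  0.78] max dq 0.08
6 [ 0.201 -0.011  0.184] [0.034 0.033] [ 1.46 -0.96 -0.99  0.03 -1.5   0.57] max dq 0.09
10 [0.18  0.082 0.186] [0.012 0.029] [ 1.96 -0.96 -0.99  0.02 -1.52  0.07] max dq 0.13
24 [0.509 0.205 0.213] [0.012 0.029] [ 0.73  0.16 -0.32 -0.02 -1.07  1.31] max dq 0.05
[[-1.0, 0.2, -0.1], [-1.0, 0.2, -0.1], [-1.0, -0.1, -0.0], [0.0, -0.6, -0.0], [-0.1, -0.7, -0.0], [-0.3, -1.0, -0.0], [0.2, -0.9, 0.0], [0.1, -1.0, 0.0], [0.0, -1.0, 0.0], [-0.2, -1.0, 0.0]]
3 [ 0.204 -0.046  0.187] [0.064 0.027] [ 1.28 -0.96 -0.99  0.05 -1.5   0.75] max dq 0.08
6 [ 0.192 -0.016  0.185] [0.011 0.037] [ 1.42 -0.96 -0.99  0.01 -1.51  0.61] max dq 0.05
10 [0.172 0.076 0.186] [-0.022  0.032] [ 1.92 -0.96 -0.99 -0.01 -1.51  0.11] max dq 0.13
24 [0.501 0.201 0.213] [-0.022  0.032] [ 0.72  0.16 -0.32 -0.04 -1.09  1.33] max dq 0.05
[[-1.0, 0.0, -0.1], [-1.0, 0.1, -0.1], [-1.0, -0.1, -0.1], [-0.3, -0.7, 0.0], [-0.4, -0.8, 0.0], [-0.8, -1.0, 0.0], [0.1, -1.0, 0.0], [-0.0, -1.0, 0.0], [-0.1, -1.0, 0.1], [-0.3, -1.0, 0.0]]
```

Call:
play_rows --pt "-1 0.1 -0.1" --pt "-1 0.1 -0.1" --pt "-1 -0.1 0" --pt "-0.2 -0.7 0" --pt "-0.3 -0.8 0" --pt "-0.3 -1 0" --pt "0 -1 0" --twist '[0,0,0,0,0,0,0]'

```text
t: 48.82
eef_pos: [0.2065, 0.0279, 0.174]
ee_rot: [-3.134, -0.052, 0.458]
force: [-0.6, 0.3, -3.0]
width: 0.0394
gripper_force: 35.0
```

```bash
python3 st.py; python3 - <<'E'
from path import *
q,P,E=D[-1]; print(tv(Ro.from_euler('xyz',E)),'az',np.arctan2(P[1],P[0]),np.hypot(P[0],P[1]))
for wp in ([([.16,.06,.185],3),([.19,.13,.19],3)],[([.14,.08,.17],4),([.17,.13,.19],3)],[([.17,.1,.16],4),([.17,.13,.17],3)],[([.22,.1,.16],3)]):
    r=follow(wp+[([.527,.213,.215],14)])[3]; print(r[:7])
E
```

```text
48.83 ([1.6671, -0.876, -1.0064, 0.0469, -1.4147, 0.3547], [0.2065, 0.0279, 0.174], [-3.1338, -0.0525, 0.4575]) [0.053 0.605]
[0.04369731 0.03021197] az 0.13429573501210015 0.20837624624702306
3 [0.181 0.067 0.185] [-0.     0.018] [ 1.9  -0.96 -0.99  0.01 -1.53  0.13] max dq 0.09
6 [0.189 0.13  0.189] [-0.     0.018] [ 1.59 -0.59 -0.92 -0.   -1.22  0.44] max dq 0.07
20 [0.527 0.212 0.215] [-0.     0.018] [ 0.72  0.2  -0.26 -0.02 -1.1   1.32] max dq 0.05
[[-0.4, -0.7, -0.2], [-0.5, -0.7, -0.1], [-1.0, -0.8, -0.2], [0.5, -0.7, -0.0], [0.5, -0.7, -0.1], [0.4, -0.7, -0.0], [1.0, 0.2, -0.1]]
4 [0.167 0.088 0.17 ] [-0.013  0.01 ] [ 2.03 -0.96 -1.02 -0.01 -1.5  -0.  ] max dq 0.09
7 [0.169 0.13  0.191] [-0.013  0.01 ] [ 1.73 -0.66 -0.94 -0.01 -1.28  0.3 ] max dq 0.04
21 [0.519 0.211 0.215] [-0.013  0.01 ] [ 0.72  0.19 -0.27 -0.02 -1.11  1.31] max dq 0.06
[[-0.4, -0.8, 0.0], [-0.5, -0.8, 0.0], [-0.7, -0.8, 0.1], [-1.0, -0.7, 0.0], [0.3, -0.5, -0.3], [0.3, -0.5, -0.2], [0.2, -0.5, -0.3]]
4 [0.176 0.104 0.167] [0.026 0.023] [ 1.94 -0.85 -1.02  0.03 -1.39  0.08] max dq 0.07
7 [0.17  0.131 0.17 ] [0.026 0.023] [ 1.86 -0.72 -1.    0.03 -1.28  0.16] max dq 0.04
21 [0.52  0.211 0.213] [0.026 0.023] [ 0.73  0.17 -0.3   0.   -1.06  1.3 ] max dq 0.05
[[-0.0, -0.8, 0.1], [-0.1, -0.8, 0.2], [-0.1, -0.8, 0.2], [-0.3, -0.9, 0.3], [0.1, -0.4, -0.0], [0.1, -0.3, -0.1], [0.1, -0.4, -0.0]]
3 [0.22  0.099 0.159] [0.044 0.03 ] [ 1.43 -0.57 -0.98  0.04 -1.12  0.58] max dq 0.08
17 [0.526 0.213 0.216] [0.044 0.03 ] [ 0.73  0.17 -0.3   0.01 -1.05  1.29] max dq 0.05
[[0.6, -0.8, 0.2], [0.6, -0.8, 0.2], [0.5, -0.7, 0.3], [0.9, 0.1, -0.1], [0.9, 0.1, -0.1], [0.9, 0.1, -0.1], [0.9, 0.1, -0.1]]
```

Call:
play_rows --pt "0 -1 0" --pt "0 -1 0" --pt "0 -1 0" --pt "0 -1 0" --pt "0 -1 0" --pt "0 -1 0" --pt "-0.5 -0.4 0.2" --pt "-1 0.6 0.2" --twist '[0,0,0,0,0,0,0,0]'

```text
t: 49.82
eef_pos: [0.1277, 0.1562, 0.1655]
ee_rot: [3.137, -0.031, 0.452]
force: [-0.9, -1.7, -1.2]
width: 0.0394
gripper_force: 35.0
```

```bash
python3 st.py; python3 - <<'E'
from path import *
q,P,E=D[-1]; print(tv(Ro.from_euler('xyz',E)),'az',np.arctan2(P[1],P[0]),np.hypot(P[0],P[1]))
E
sed -i 's/range(6)/range(3)/' opt.py; python3 opt.py
```

```text
49.83 ([2.3996, -0.8165, -1.0153, 0.0276, -1.3879, -0.3825], [0.1277, 0.1562, 0.1655], [3.1369, -0.031, 0.4516]) [0.031 0.301]
[0.02995009 0.00930864] az 0.885450425285661 0.20175661079627602
-1.0 0 [0.087 0.22  0.166] [0.031 0.292] [0.03 0.01] [ 2.2  -0.54 -0.96  0.03 -1.16 -0.19] row [-0.1 -1.  -0. ]
-1.0 0.5 [0.088 0.222 0.131] [0.029 0.233] [0.03 0.01] [ 2.18 -0.47 -1.02  0.03 -1.03 -0.17] row [-0.1 -1.   0.5]
-1.0 1.5 [0.112 0.219 0.114] [ 0.021 -0.651] [ 0.02 -0.01] [ 2.   -0.37 -1.02  0.01 -0.94  0.01] row [-0.1 -0.7  1. ]
-0.6 0 [0.057 0.205 0.166] [0.031 0.292] [0.03 0.01] [ 2.51 -0.68 -1.    0.03 -1.27 -0.49] row [-0.6 -1.  -0. ]
-0.6 0.5 [0.062 0.217 0.138] [ 0.024 -0.168] [ 0.02 -0.  ] [ 2.34 -0.53 -1.02  0.02 -1.1  -0.32] row [-0.6 -1.   0.5]
-0.6 1.5 [0.101 0.213 0.123] [ 0.024 -1.   ] [ 0.01 -0.02] [ 2.07 -0.42 -1.02  0.   -1.   -0.05] row [-0.3 -0.6  1. ]
-0.2 0 [0.04  0.187 0.17 ] [ 0.024 -0.143] [ 0.02 -0.  ] [ 2.97 -0.96 -1.02  0.   -1.53 -0.95] row [-1.  -0.8 -0. ]
-0.2 0.5 [0.047 0.201 0.151] [ 0.026 -0.786] [ 0.02 -0.02] [ 2.51 -0.64 -1.02 -0.   -1.22 -0.48] row
[... 831 characters left out ...]
 ]
1.0 0 [0.121 0.131 0.17 ] [ 0.044 -1.868] [-0.01 -0.04] [ 2.43 -0.96 -1.02 -0.04 -1.53 -0.41] row [-1.   0.6  0. ]
1.0 0.5 [0.121 0.131 0.169] [ 0.043 -1.878] [-0.01 -0.04] [ 2.37 -0.92 -1.02 -0.04 -1.49 -0.35] row [-1.   0.6  0.6]
1.0 1.5 [0.133 0.155 0.149] [ 0.033 -1.725] [-0.01 -0.03] [ 2.   -0.62 -1.02 -0.02 -1.2   0.03] row [-0.6  0.3  1. ]
1.4 0 [0.152 0.101 0.17 ] [ 0.031 -1.991] [-0.01 -0.03] [ 2.18 -0.96 -1.02 -0.03 -1.52 -0.16] row [-0.7  1.   0. ]
1.4 0.5 [0.153 0.101 0.168] [ 0.031 -2.02 ] [-0.01 -0.03] [ 2.08 -0.89 -1.02 -0.03 -1.46 -0.06] row [-0.7  1.   0.6]
1.4 1.5 [0.153 0.143 0.146] [ 0.029 -1.779] [-0.01 -0.03] [ 1.85 -0.59 -1.02 -0.01 -1.17  0.17] row [-0.4  0.5  1. ]
```

Call:
play_rows --pt "-0.5 0.6 1" --pt "-0.5 0.5 1" --pt "-0.4 0.5 1" --twist '[0,0,0]'

```text
t: 50.2
eef_pos: [0.1374, 0.1338, 0.1454]
ee_rot: [3.113, 0.026, 0.459]
force: [0.5, 0.6, -3.0]
width: 0.0396
gripper_force: 35.0
```

```bash
python3 st.py; python3 - <<'E'
from path import *
q,P,E=D[-1]; print(tv(Ro.from_euler('xyz',E)),'az',np.arctan2(P[1],P[0]),np.hypot(P[0],P[1]))
r=follow([([.24,.2,.19],5),([.527,.213,.212],12)])[3]; print(r)
E
```

```text
50.2 ([2.7264, -1.088, -1.0158, -0.0385, -1.648, -0.6994], [0.1374, 0.1338, 0.1454], [3.1131, 0.0263, 0.4587]) [ 0.039 -1.857]
[-0.01096294 -0.03721097] az 0.7721246067132738 0.19178425378534078
5 [0.196 0.166 0.197] [0.033 0.004] [ 2.99 -1.43 -0.9   0.01 -2.13 -0.95] max dq 0.02
17 [0.319 0.142 0.266] [0.216 0.104] [ 2.78 -1.43 -0.75  0.25 -2.4  -0.58] max dq 0.02
[[0.9, -0.1, -0.3], [0.9, -0.1, -0.3], [1.0, -0.1, -0.2], [1.0, -0.2, -0.1], [1.0, -0.2, 0.1], [1.0, 0.3, -0.0], [1.0, 0.3, 0.0], [1.0, 0.3, 0.1], [1.0, 0.3, 0.1], [1.0, 0.2, 0.1], [1.0, 0.2, 0.2], [1.0, 0.2, 0.2], [1.0, 0.2, 0.3], [1.0, 0.2, 0.3], [1.0, 0.2, 0.4], [1.0, 0.2, 0.4], [1.0, 0.1, 0.5]]
```

```bash
python3 - <<'E'
from path import *
for a in (0,.01,.02):
    print(a); T,R,q,r=follow([([.02+a,.2+a,.155],5),([.1,.30,.19],5),([.30,.31,.215],7),([.5,.215,.215],8)])
    print(r)
E
```

```text
0
5 [0.024 0.183 0.17 ] [-0.019 -0.019] [ 3.07 -1.01 -1.02 -0.02 -1.55 -1.04] max dq 0.07
10 [0.082 0.217 0.188] [-0.01   0.098] [ 3.07 -1.19 -0.97  0.1  -1.77 -1.02] max dq 0.03
17 [0.194 0.233 0.224] [0.03  0.173] [ 3.07 -1.43 -0.85  0.21 -2.16 -0.93] max dq 0.03
25 [0.298 0.177 0.265] [0.153 0.231] [ 2.76 -1.43 -0.76  0.35 -2.26 -0.53] max dq 0.03
[[-0.7, -0.9, 0.0], [-0.7, -0.9, 0.1], [-0.7, -0.8, 0.1], [-0.7, -0.9, 0.2], [-0.4, -1.0, 0.4], [1.0, -0.6, -0.2], [1.0, -0.7, -0.2], [1.0, -0.8, -0.1], [1.0, -0.9, -0.1], [0.9, -1.0, 0.0], [1.0, 0.0, -0.1], [1.0, 0.0, -0.1], [1.0, -0.0, -0.1], [1.0, -0.1, -0.0], [1.0, -0.1, -0.0], [1.0, -0.2, 0.0], [1.0, -0.2, 0.1], [1.0, 0.6, 0.1], [1.0, 0.5, 0.1], [1.0, 0.5, 0.1], [1.0, 0.5, 0.2], [1.0, 0.4, 0.2], [1.0, 0.4, 0.3], [1.0, 0.4, 0.3], [1.0, 0.4, 0.4]]
0.01
5 [0.036 0.186 0.17 ] [-0.018 -0.009] [ 3.07 -1.06 -1.02 -0.01 -1.59 -1.04] max dq 0.06
10 [0.084 0.22  0.187] [-0.009  0.111] [ 3.07 -1.2  -0.98  0.11 -1.78 -1.02] max dq 0.03
17 [0.197 0.234 0.224] [0.033 0.184] [ 3.06 -1.43 -0.85  0.22 -2.16 -0.91] max dq 0.03
25 [0.3   0.178 0.265] 
[... 629 characters left out ...]
.187] [-0.009  0.117] [ 3.07 -1.21 -0.98  0.12 -1.79 -1.01] max dq 0.03
17 [0.198 0.236 0.224] [0.037 0.19 ] [ 3.06 -1.43 -0.85  0.23 -2.16 -0.9 ] max dq 0.03
25 [0.3   0.18  0.263] [0.163 0.247] [ 2.75 -1.43 -0.77  0.37 -2.25 -0.51] max dq 0.03
[[-0.5, -0.9, 0.0], [-0.5, -0.9, 0.0], [-0.4, -1.0, 0.0], [-0.3, -1.0, 0.1], [-0.1, -1.0, 0.3], [0.8, -0.6, -0.2], [0.8, -0.8, -0.2], [1.0, -1.0, -0.1], [0.8, -1.0, -0.0], [0.8, -1.0, 0.0], [1.0, 0.1, -0.1], [1.0, 0.0, -0.1], [1.0, -0.0, -0.1], [1.0, -0.1, -0.0], [1.0, -0.1, -0.0], [1.0, -0.1, 0.1], [1.0, -0.2, 0.1], [1.0, 0.6, 0.1], [1.0, 0.5, 0.1], [1.0, 0.5, 0.1], [1.0, 0.5, 0.2], [1.0, 0.4, 0.3], [1.0, 0.4, 0.3], [1.0, 0.4, 0.4], [1.0, 0.4, 0.4]]
```

```bash
cat > s2.py <<'E'
from path import *
tg=np.array([-.0095,-.024]); res=[]
q,P,E=D[-1]; P=np.array(P)
for a1 in (.75,.55,.3):
  for r1 in (.187,.193,.205):
    for dx in (.0,.012):
      z=.16
      W1=[r1*np.cos(a1),r1*np.sin(a1),z]; h=a1+np.pi/2; L=.09
      W2=[(r1+dx)*np.cos(a1)+L*np.cos(h),(r1+dx)*np.sin(a1)+L*np.sin(h),z+.01]
      n1=max(2,int(np.ceil(np.linalg.norm(W1-P)/.025)))
      T,R,q,r=follow([(W1,n1),(W2,4),([.26,.29,.21],6),([.48,.22,.215],8)],v=False)
      res.append((np.linalg.norm(tv(R)-tg)+5*np.linalg.norm(T[:2]-[.48,.22]),a1,r1,dx,len(r),np.round(T,3),np.round(tv(R),3),np.round(q,2),r))
res.sort(key=lambda x:x[0])
for x in res[:5]: print(*x[:-1])
print(res[0][-1])
E
timeout 200 python3 s2.py
```

```text
1.1959604869758143 0.3 0.205 0.0 22 [0.295 0.165 0.262] [0.165 0.127] [ 2.84 -1.43 -0.76  0.24 -2.35 -0.66]
1.196630227054236 0.3 0.205 0.012 22 [0.297 0.164 0.26 ] [0.173 0.132] [ 2.83 -1.43 -0.76  0.25 -2.35 -0.64]
1.1973234819621583 0.3 0.187 0.012 22 [0.293 0.163 0.263] [0.155 0.12 ] [ 2.85 -1.43 -0.75  0.22 -2.35 -0.67]
1.1988336499994063 0.3 0.193 0.012 22 [0.294 0.164 0.261] [0.162 0.125] [ 2.84 -1.43 -0.76  0.23 -2.35 -0.66]
1.2016843135149822 0.3 0.193 0.0 22 [0.292 0.163 0.261] [0.156 0.12 ] [ 2.84 -1.43 -0.76  0.22 -2.34 -0.67]
[[0.1, 0.9, 0.0], [0.1, 1.0, 0.0], [0.1, 0.9, 0.0], [0.1, 1.0, 0.1], [0.1, -0.9, -0.1], [0.2, -0.9, -0.1], [0.1, -0.9, -0.2], [0.2, -0.9, -0.1], [1.0, -0.6, -0.3], [1.0, -0.6, -0.2], [1.0, -0.5, -0.2], [1.0, -0.5, -0.1], [1.0, -0.6, 0.0], [1.0, -0.6, 0.1], [1.0, 0.4, 0.1], [1.0, 0.4, 0.1], [1.0, 0.3, 0.2], [1.0, 0.3, 0.2], [1.0, 0.3, 0.2], [1.0, 0.2, 0.3], [1.0, 0.2, 0.3], [1.0, 0.2, 0.4]]
```

```bash
cat > s3.py <<'E'
from path import *
tg=np.array([-.0095,-.024]); res=[]
q,P,E=D[-1]; P=np.array(P); off=np.array([-.0035,-.012,0])
for qs in (1.9,2.2):
  for d in (.191,.188,.184,.18):
    n=np.array([np.sin(qs),-np.cos(qs),0])*d; t=np.array([np.cos(qs),np.sin(qs),0]); W=lambda e,z:n+t*e+off+[0,0,z]
    k=int(np.ceil(np.linalg.norm(W(-.05,.165)-P)/.025))
    T,R,q,r=follow([(W(-.05,.165),k),(W(.08,.175),6),([.28,.24,.2],6),([.48,.215,.215],8)],v=False)
    res.append((np.linalg.norm(tv(R)-tg)+5*np.linalg.norm(T[:2]-[.48,.215]),qs,d,len(r),np.round(T,3),np.round(tv(R),3),np.round(q,2),r))
res.sort(key=lambda x:x[0])
for x in res: print(*x[:-1])
print(res[0][-1])
E
timeout 200 python3 s3.py
```

```text
0.0333385415641787 1.9 0.184 26 [0.479 0.215 0.216] [-0.026 -0.047] [ 0.8   0.15 -0.32  0.02 -1.15  1.22]
0.0334986001139193 1.9 0.18 26 [0.48  0.215 0.214] [-0.03  -0.047] [ 0.8   0.16 -0.32  0.01 -1.15  1.22]
0.11584120237059453 2.2 0.184 24 [0.462 0.217 0.214] [-0.024 -0.047] [ 0.83  0.13 -0.35  0.02 -1.14  1.19]
0.13308655564118568 2.2 0.18 24 [0.46  0.215 0.214] [-0.028 -0.049] [ 0.83  0.13 -0.36  0.01 -1.14  1.19]
1.1896152234629094 1.9 0.191 26 [0.293 0.152 0.259] [0.159 0.087] [ 2.84 -1.43 -0.76  0.18 -2.36 -0.69]
1.1912807466979352 1.9 0.188 26 [0.292 0.15  0.259] [0.156 0.085] [ 2.84 -1.43 -0.76  0.18 -2.35 -0.69]
1.2045310131765594 2.2 0.191 24 [0.286 0.154 0.258] [0.139 0.089] [ 2.84 -1.43 -0.76  0.17 -2.34 -0.7 ]
1.207728012662479 2.2 0.188 24 [0.285 0.152 0.257] [0.136 0.086] [ 2.84 -1.43 -0.76  0.17 -2.34 -0.7 ]
[[-0.2, 1.0, -0.0], [-0.2, 1.0, 0.0], [-0.2, 1.0, 0.1], [-0.2, 0.9, 0.1], [-0.2, 0.9, 0.1], [-0.2, 1.0, 0.2], [0.1, -0.9, -0.1], [0.1, -0.9, -0.1], [0.1, -0.8, -0.1], [0.1, -0.9, -0.1], [0.1, -0.8, -0.1], [0.1, -0.9, -0.0], [1.0, -0.3, -0.2], [1.0, -0.2, -0.2], [1.0, -0.3, -0.2], [1.0, -0.2, -0.2], [1.0, -0.3, -0.2], [1.0, -0.2, -0.2], [0.9, 0.5, -0.1], [0.9, 0.5, -0.1], [1.0, 0.5, -0.1], [0.9, 0.5, -0.1], [1.0, 0.6, -0.1], [0.9, 0.5, -0.2], [1.0, 0.6, -0.1], [0.9, 0.5, -0.2]]
```

Call:
play_rows --pt "-0.2 1 0" --pt "-0.2 1 0" --pt "-0.2 1 0" --pt "-0.2 0.9 0" --pt "-0.2 0.9 0" --pt "-0.2 0.9 0" --twist '[0,0,0,0,0,0]'

```text
t: 50.95
eef_pos: [0.1825, 0.0113, 0.1566]
ee_rot: [3.108, 0.04, 0.452]
force: [0.3, 1.3, -3.3]
width: 0.0395
gripper_force: 35.0
```

Call:
play_rows --pt "0 -0.9 0" --pt "0 -0.9 0" --pt "0 -0.9 0" --pt "0.1 -0.9 0" --pt "0.1 -0.9 0" --twist '[0,0,0,0,0]'

```text
t: 51.58
eef_pos: [0.1424, 0.1187, 0.1528]
ee_rot: [3.112, 0.046, 0.456]
force: [-0.4, -0.0, -3.1]
width: 0.0394
gripper_force: 35.0
```

```bash
python3 st.py; python3 - <<'E'
from path import *
q,P,E=D[-1]; R=Ro.from_euler('xyz',E); Wr=np.array(P)-.322*R.as_matrix()[:,2]; print(tv(R),'q1-az',q[0]-np.arctan2(Wr[1],Wr[0]),np.hypot(Wr[0],Wr[1]))
for wp in ([([.28,.24,.2],6)],[([.13,.19,.18],2),([.28,.24,.2],6)]): print(follow(wp+[([.48,.215,.215],8)])[3])
E
```

```text
51.58 ([1.9488, -0.6473, -0.9978, -0.0454, -1.2537, 0.0937], [0.1424, 0.1187, 0.1528], [3.112, 0.0456, 0.4561]) [ 0.054 -2.11 ]
[-0.02791557 -0.04670148] q1-az 1.225267430048802 0.20197631848283817
6 [0.263 0.225 0.193] [-0.03  -0.049] [ 1.28 -0.16 -0.69 -0.02 -1.1   0.76] max dq 0.05
14 [0.48  0.215 0.214] [-0.03  -0.049] [ 0.8   0.16 -0.32  0.01 -1.15  1.22] max dq 0.05
[[1.0, -0.3, -0.3], [1.0, -0.3, -0.3], [1.0, -0.3, -0.3], [1.0, -0.2, -0.3], [1.0, -0.3, -0.3], [1.0, -0.2, -0.3], [0.9, 0.5, -0.1], [1.0, 0.5, -0.1], [0.9, 0.5, -0.2], [1.0, 0.5, -0.1], [0.9, 0.6, -0.2], [1.0, 0.5, -0.1], [0.9, 0.6, -0.2], [1.0, 0.5, -0.1]]
2 [0.134 0.172 0.174] [-0.03  -0.049] [ 1.86 -0.52 -0.94 -0.05 -1.2   0.19] max dq 0.08
8 [0.271 0.237 0.199] [-0.03  -0.049] [ 1.26 -0.14 -0.66 -0.02 -1.11  0.77] max dq 0.06
16 [0.48  0.215 0.214] [-0.03  -0.049] [ 0.8   0.16 -0.32  0.01 -1.15  1.22] max dq 0.05
[[0.2, -1.0, -0.4], [0.3, -1.0, -0.4], [1.0, 0.0, -0.2], [1.0, 0.0, -0.2], [1.0, 0.0, -0.2], [1.0, 0.0, -0.2], [1.0, 0.1, -0.2], [1.0, 0.0, -0.3], [0.9, 0.6, -0.1], [0.9, 0.6, -0.1], [0.9, 0.6, -0.1], [0.9, 0.5, -0.1], [0.9, 0.6, -0.1], [0.9, 0.5, -0.1], [0.8, 0.6, -0.1], [0.9, 0.5, -0.1]]
```

Call:
play_rows --pt "1 0 -0.4" --pt "1 0.1 -0.4" --pt "1 0.2 -0.4" --pt "1 0.2 -0.4" --pt "1 0.2 -0.4" --pt "1 0.2 -0.3" --pt "1 0.3 -0.3" --pt "1 0.3 -0.3" --twist '[0,0,0,0,0,0,0,0]'

```text
t: 52.58
eef_pos: [0.3363, 0.1737, 0.2163]
ee_rot: [3.111, 0.046, 0.454]
force: [0.1, -0.4, -2.5]
width: 0.0393
gripper_force: 35.0
```

Call:
play_rows --pt "1 0.3 -0.2" --pt "1 0.3 0" --pt "1 0.3 0" --pt "1 0.3 0" --pt "1 0.3 0" --pt "1 0.3 0" --pt "0.6 0.2 0" --twist '[0,0,0,0,0,0,0]'

```text
t: 53.45
eef_pos: [0.5065, 0.2016, 0.2144]
ee_rot: [3.111, 0.047, 0.454]
force: [0.7, 1.2, -2.7]
width: 0.0395
gripper_force: 35.0
```

```bash
python3 st.py; python3 mv.py .527 .213 .212 2; python3 - <<'E'
from pres import *
from data import D
q,P,E=D[-1]; R=Ro.from_euler('xyz',E); d=R.apply(down); print('tower down axis',np.round(d,3),'underside',np.array(P)+.112*d)
E
```

```text
53.45 ([0.7496, 0.1959, -0.296, 0.0176, -1.1327, 1.2682], [0.5065, 0.2016, 0.2144], [3.1107, 0.0468, 0.4542]) [ 0.056 -2.104]
[[0.5, -0.0, 0.0], [0.4, -0.1, 0.1]] [0.526 0.214 0.211]
az 0.39 inward [-1.   -0.07  0.04] down [ 0.05 -0.03  1.  ]
tower down axis [-0.019 -0.024 -1.   ] underside [0.50440657 0.19892059 0.10245163]
```

Call:
play_rows --pt "0.5 0 0" --pt "0.5 -0.1 0" --pt "0 0 0" --twist '[0,0,0]'

```text
t: 53.82
eef_pos: [0.5277, 0.2135, 0.2135]
ee_rot: [3.111, 0.046, 0.453]
force: [0.4, -0.3, -2.9]
width: 0.0391
gripper_force: 35.0
```

```bash
python3 st.py; python3 mv.py .5285 .215 .2144 1; python3 - <<'E'
from h import *
o=[]
for c in ('side','top'):
    f=imaging.grab_frame(c); im=f['pixels'][:,:,::-1].copy()
    u,v=(proj(f,[[.527,.213,.08]])[0]).astype(int); x,y=u-40,v-40
    cr=cv2.resize(im[y:y+80,x:x+80],(390,390),interpolation=cv2.INTER_CUBIC); o.append(cr)
cv2.imwrite('pics/s1.png',np.hstack(o))
E
```

```text
53.83 ([0.7389, 0.2356, -0.2462, 0.0178, -1.1417, 1.2781], [0.5277, 0.2135, 0.2135], [3.1112, 0.046, 0.4534]) [ 0.055 -2.104]
[[0.1, -0.0, -0.0]] [0.53  0.215 0.213]
az 0.38 inward [-1.   -0.07  0.04] down [ 0.05 -0.03  1.  ]
```

View pics/s1.png

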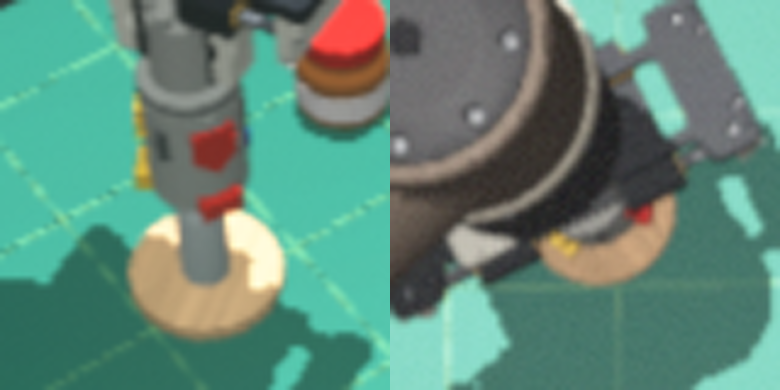

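```bash
python3 - <<'E'
from h import *
f=imaging.grab_frame('side'); im=f['pixels'][:,:,::-1]
u,v=(proj(f,[[.527,.213,.09]])[0]).astype(int); x,y=u-35,v-40; S=8
big=cv2.resize(im[y:y+70,x:x+70],(560,560),interpolation=cv2.INTER_CUBIC)
from pres import down,Ro
st=arm.get_state(); d=Ro.from_euler('xyz',st['ee_rot']).apply(down); und=st['eef_pos']+.112*d; print(und)
for P,c in ((rings(und,-d,[.028,.028],[0.008,.085]),(255,0,255)),(rings([.527,.213,.003],[0,0,1],[.0145,.0145],[.012,.066]),(0,0,0)),(rings([.527,.213,.003],[0,0,1],[.045,.045],[0,.012]),(255,0,0))):
    h=cv2.convexHull(((proj(f,P)-[x,y]+.5)*S).astype(np.float32)).astype(np.int32); cv2.polylines(big,[h],True,c,1)
cv2.imwrite('pics/s2.png',big)
E
```

```text
[0.52501199 0.21009293 0.10178212]
```

View pics/s2.png

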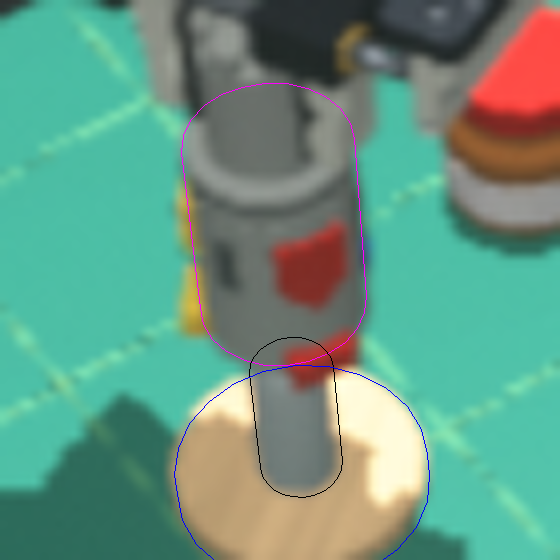

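Call:
play_rows --pt "0.1 0 0" --pt "0.03 -0.02 0.5" --pt "0.03 -0.02 0.5" --pt "0.03 -0.02 0.5" --pt "0.03 -0.02 0.5" --pt "0.03 -0.02 0.5" --twist '[0,0,0,0,0,0]'

```text
t: 54.72
eef_pos: [0.5295, 0.2152, 0.1497]
ee_rot: [3.112, 0.047, 0.453]
force: [-4.0, 3.0, 0.4]
width: 0.0397
gripper_force: 35.0
```

```bash
python3 st.py; python3 -c "
from station import arm
s=arm.get_state(); print(s['force'],s['moment'])"; python3 mv.py .5285 .215 .128 2
```

```text
54.73 ([0.7382, 0.2965, -0.3217, 0.0177, -1.0058, 1.2764], [0.5295, 0.2152, 0.1497], [3.1123, 0.0469, 0.4529]) [ 0.055 -2.13 ]
[-3.99157447  3.00346494  0.40932541] [ 1.54860198  1.80806782 -0.11656755]
[[0.0, -0.0, 0.4], [0.0, -0.0, 0.5]] [0.529 0.214 0.127]
az 0.38 inward [-1.   -0.07  0.04] down [ 0.05 -0.03  1.  ]
```

Call:
play_rows --pt "0 -0.06 0.3" --pt "0 -0.02 0.3" --pt "0 0 0.2" --pt "0 0 0" --twist '[0,0,0,0]'

```text
t: 55.22
eef_pos: [0.5287, 0.2154, 0.1304]
ee_rot: [3.111, 0.047, 0.453]
force: [-1.0, 1.4, -3.5]
width: 0.0396
gripper_force: 35.0
```

Call:
play_rows --pt "0 0 0.1" --pt "0 0 0.05" --pt "0 0 0" --twist '[0,0,0]'

```text
t: 55.6
eef_pos: [0.5289, 0.2155, 0.1277]
ee_rot: [3.111, 0.045, 0.453]
force: [-2.2, 0.9, 2.0]
width: 0.0396
gripper_force: 35.0
```

Call:
play_rows --pt "0 0 0.05" --pt "0 0 0" --pt "0 0 0" --twist '[0,0,0]' --newtons 5

```text
t: 55.98
eef_pos: [0.5294, 0.2155, 0.1269]
ee_rot: [3.111, 0.044, 0.454]
force: [-0.7, -1.0, 6.5]
width: 0.0399
gripper_force: 5.0
```

Call:
play_rows --pt "0 0 0" --pt "0 0 0" --pt "0 0 0" --pt "0 0 0" --pt "0 0 0" --twist '[0,0,0,0,0]' --fingers 1.0

```text
t: 56.6
eef_pos: [0.5287, 0.2154, 0.1258]
ee_rot: [3.111, 0.046, 0.453]
force: [-0.2, -0.4, 1.1]
width: 0.0837
gripper_force: 0.0
```

Call:
play_rows --pt "0 0 -0.5" --pt "0 0 -0.7" --pt "0 0 -1" --pt "0 0 -1" --pt "0 0 -1" --pt "0 0 0" --twist '[0,0,0,0,0,0]'

```text
t: 57.35
eef_pos: [0.5328, 0.2211, 0.2339]
ee_rot: [3.112, 0.041, 0.454]
force: [-0.0, -0.4, 0.2]
width: 0.0876
gripper_force: 0.0
```

```bash
python3 - <<'E'
from h import *
f=imaging.grab_frame('side'); im=f['pixels'][:,:,::-1]
u,v=(proj(f,[[.527,.213,.06]])[0]).astype(int); x,y=u-35,v-35
a=cv2.resize(im[y:y+70,x:x+70],(390,390),interpolation=cv2.INTER_CUBIC); cv2.imwrite('pics/e.png',np.hstack([a,cv2.resize(im,(390,390))]))
print(arm.get_state()['t'],arm.get_state()['force'])
E
```

```text
57.4 [0.35237998 0.11577472 0.49661916]
```

View pics/e.png

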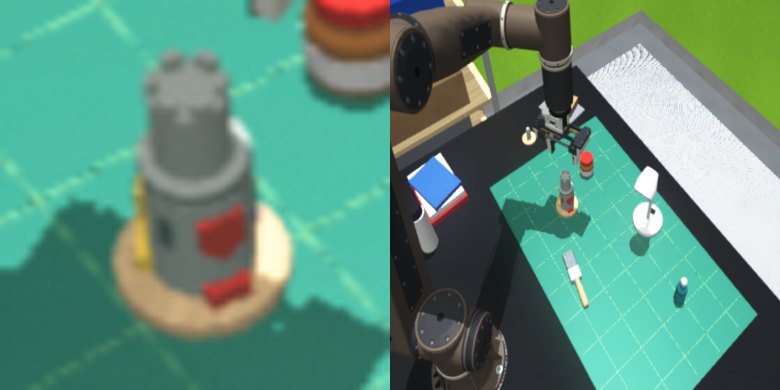

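The tower stands upright and flat on the wooden base, and the gripper is clear of it. The bottle, jar and brush are where they were.

```bash
python3 -c "
from station import arm
print(arm.job_done())"
```

```text
the job is handed in; nothing more can be done
None
```

The job is handed in at about 57 s: red, yellow and blue were each held at the lamp spot for over a second (within about 4 mm and 2° by my estimate), and the tower now stands on the spindle base, released. One doubt is that joints 2 and 3 ran at their range ends to get the tilt and read up to 0.002 rad past them, and no verdict came back.

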